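# Put two freshly glued concertina books to press

### The job

Put the two freshly glued books to press on the grey stone slab: from the bottom up, the larger blue book, the white separating board, the smaller green book, the brown brass-edged board, and the steel weight on top. Lay every piece flat, centred on the slab and square with it (long side along the slab's long side), so that the books dry flat, and let go of everything. The red book is already dry: leave it and the glue and ink pots where they are.

Things in the scene. Friction and masses are not known exactly. Their poses are not given: they have to be found in the camera images.
- slab: plain grey stone pressing slab, fixed to the table, 130 x 100 mm and 20 mm thick, lying flat. Origin at the centre of its underside, on the table; x along its 130 mm side, z up; its top face is 20 mm above the origin.
- blue_book: larger concertina book: closed hardback with dark blue covers, cream pages at its edges and a cream paper panel with teal and violet squares on the upper cover; 88 mm long, 60 mm wide, 16 mm thick, 0.11 kg, rigid, lying flat. Origin at the centre of its underside; x along the 88 mm side, z up.
- green_book: smaller concertina book: the same with green covers and an ochre square on the cream panel; 74 mm long, 52 mm wide, 14 mm thick, 0.07 kg, lying flat. Origin at the centre of its underside; x along the 74 mm side, z up.
- white_board: white-faced separating board with plywood edges, 92 mm long, 60 mm wide, 12 mm thick, 0.06 kg, lying flat. Origin at the centre of its underside; x along the 92 mm side, z up.
- brown_board: dark brown hardwood pressing board with a brass strip along each short end, 98 mm long, 62 mm wide, 16 mm thick, 0.09 kg, lying flat. Origin at the centre of its underside; x along the 98 mm side, z up.
- weight: dark steel book weight, about 0.7 kg: a block 76 mm long, 56 mm wide, 20 mm high, and in the middle of its top a round steel stem (18 mm across, from 20 to 32 mm above the origin) carrying a black round knob (28 mm across, straight-sided, from 32 to 56 mm above the origin) to lift it by. Origin at the centre of its underside; x along the 76 mm side, z up.
- red_book: bystander: a finished concertina book with red covers and a blue square on the cream panel, 80 mm long, 56 mm wide, 15 mm thick. It is not part of the job. Origin at the centre of its underside; x along the 80 mm side.
- glue_pot: bystander: white glue pot with a red cap, 60 mm across, 62 mm tall, standing loose. Origin at the centre of its underside, z up.
- yellow_ink: bystander: small yellow ink jar with a black cap, 34 mm across, 46 mm tall, standing loose. Origin at the centre of its underside, z up.
- black_ink: bystander: small black ink jar with a white cap, 34 mm across, 46 mm tall, standing loose. Origin at the centre of its underside, z up.

How it is judged:
By the outcome, as a careful person would: the job done as asked, in the order asked, and still so for the second after the job is handed in, with the robot touching nothing.
It also fails if it takes over 128 s, if anything falls off the work surface, if the arm or the gripper's body presses on something with over 40 N, if the wrist force passes 120 N, or if a joint passes its speed limit or range.

### The arm

A 6-joint arm with a two-finger parallel gripper is mounted at the origin on the work surface. World frame = base frame: x ahead of the robot, y to its left, z up, the work surface at z = 0. Lengths are in mm, angles in rad, forces in N, time in s.
With the tool pointing down it reaches from about 275 to 825 mm from the base axis. Payload 4.9 kg.
Tool frame: the origin (TCP) lies between the finger pads; the fingertips stand arm.tips_ahead ahead of it and the grasp point (between the pads) lies 3 mm ahead of it (arm.tips_ahead is the distance from the TCP to the fingertips, in mm); z points along the fingers, y is the line along which they close (so a half turn about z gives the same grasp; the last joint's range is limited). The gripper opens to 85 mm and grips with 20 to 120 N. Pads are 22 mm wide; open, the fingers measure 114 mm over their backs; the gripper's body (76 mm by 85 mm) begins 54 mm behind the grasp point. The pads swing forward as they close: fully open they stand 13 mm farther back than shut.
Start: joints at [-1.319, 0.326, -0.193, 1.052, 0, 1.437], TCP at [206.978, -509.587, 253.281] pointing down, gripper open.
Joint ranges: [-2.65, 2.65], [-0.97, 1.79], [-1.3, 1.35], [-1.93, 2.1], [-1.47, 1.37], [-3.14, 3.14]. Speed limits (rad/s): [2.57, 2.57, 3.14, 3.14, 3.14, 3.14].

### API

Orientations are given as a unit quaternion [w, x, y, z].
In Python, from workcell import arm gives the robot as it stands.
- The arm moves only by the shell command python3 -m creep 'ROWS' [OPENING] [FORCE]. ROWS is a JSON object whose one key "rows" holds a list of rows, each an object of numbers: "x", "y", "z": the shift along the tool's x, y, z in units of 40 mm (1.0 is 40 mm); "wx", "wy", "wz": the turn, a rotation vector about the tool's x, y, z in units of 5 degrees (1.0 is 5 degrees). In form: {"rows": [{"x": .., "y": .., "z": .., "wx": .., "wy": .., "wz": ..}, ...]}. A call has 1 to 20 rows; each row is the pose to reach, as a shift and turn from the pose commanded when the call began, along the tool's axes at that moment; what a row does not reach only later rows make up. A row lasts 1/12 s, in which the tool goes at most 41.7 mm and 7.16 degrees, less where a joint would pass 70% of its speed; a pose out of reach is approached as far as the arm can. A call with a gripper value outside its range is refused whole. OPENING is the closure, from 0 (fully open) to 1 (shut), set as the call begins (- or left out, the last holds). The fingers move at their own pace and stop on an object; FORCE is the grip in N (left out, the last holds). Time passes only in rows, so rows that repeat a pose let the fingers close. It gives the time, the measured TCP pose, the force, the opening and the grip force at its end, in the units of the state.
- arm.get_state(): the state, without advancing time (a new reading comes with each control period).
- arm.get_image(name): name is "scene" or "top" or "wrist"; returns a dict with "img" (400x640x3 uint8, red, green, blue), "range_z" (400x640 float32, mm along the optical axis (not along the pixel's ray), 0 where there is no reading), "fx", "fy", "cx", "cy" (pixels), "dist" ([k1, k2, p1, p2, k3] as OpenCV has them; the pictures are not rectified), "R" (3x3) and "t" (3): a world point X has camera coordinates R X + t; the wrist camera has in their place "mount" (4x4, takes a point from camera to tool coordinates, whose origin is the TCP and whose axes are the flange's). Camera axes: x right, y down, z forward; pixel columns grow to the right and rows downward; lengths in mm; the calibration is good to about 2 mm. A picture is of the moment at which its call begins: read the wrist's pose just before it.
- arm.close_job(): hands the job in; it is judged then, once.
The state is a dict: "time_s": time; "joint_pos": joint angles; "qvel": joint speeds; "tau": joint torques, N m; "tcp_pos": TCP position; "ee_rot": TCP orientation; "force": force on the tool from outside, world axes, zero at the start; "ft_torque": the same for the moment, N m; "grip_width": finger opening in mm; "gripper_force": force on a finger pad.
Only numpy, scipy, OpenCV 4.12 (cv2) and the standard library are available. Lean on these libraries where they do the work, as an engineer would, in place of code of your own. Each camera call takes 0.05 s, during which the arm holds its last target. There are 200 camera calls.

## Working session

There is one attempt and no reset: what is moved stays moved. The work goes in short steps, Python scripts to look and compute and a shell command to move; the robot and the scene stay as the last step left them, time stands still between calls to the robot, and variables do not carry over. Pictures are saved under pics/ and viewed, at most 14 in all, crops included, and the job is handed in when it is done.

```bash
ls; mkdir -p pics; python3 - <<'E'
from workcell import arm
import cv2,numpy as np
print(arm.tips_ahead); s=arm.get_state(); print({k:np.round(v,3).tolist() for k,v in s.items()})
for n in ("top","scene"):
    d=arm.get_image(n); np.savez(f"pics/{n}0.npz",**d)
    cv2.imwrite(f"pics/{n}0.png",d["img"][...,::-1]); print(n,d["fx"],d["fy"],d["cx"],d["cy"],d["dist"],np.round(d["R"],3),d["t"])
E
```

```text
pics
22.0
{'time_s': 0.0, 'joint_pos': [-1.319, 0.327, -0.194, 1.052, 0.0, 1.437], 'qvel': [-0.002, 0.0, -0.002, 0.0, 0.0, -0.001], 'tau': [-0.0, -44.34, 26.244, 0.015, -0.0, -0.0], 'tcp_pos': [206.828, -509.027, 252.499], 'ee_rot': [-0.001, 0.981, 0.192, -0.0], 'force': [0.292, -0.07, -0.031], 'ft_torque': [-0.008, -0.012, -0.014], 'gripper_force': 0.0, 'grip_width': 85.369}
top 363.7926824870475 363.7926824870475 313.84221764686595 196.8512741813073 [-0.0514612  0.         0.         0.         0.       ] [[ 0.    -0.999 -0.049]
 [-0.994  0.005 -0.112]
 [ 0.112  0.049 -0.993]] [ 19.54088293 532.37282874 689.38333972]
scene 380.1805251005247 380.1805251005247 320.70043461914423 200.1901071319714 [0.02141897 0.         0.         0.         0.        ] [[ 0.726  0.688  0.011]
 [ 0.376 -0.383 -0.844]
 [-0.576  0.617 -0.536]] [-377.44252549 -151.60046048 1033.16672846]
```

View pics/top0.png

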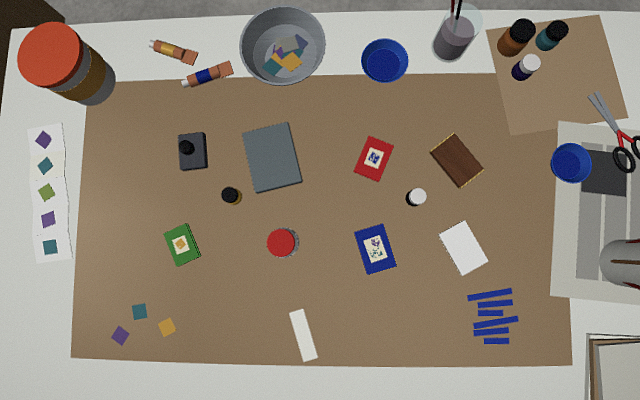

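View pics/scene0.png

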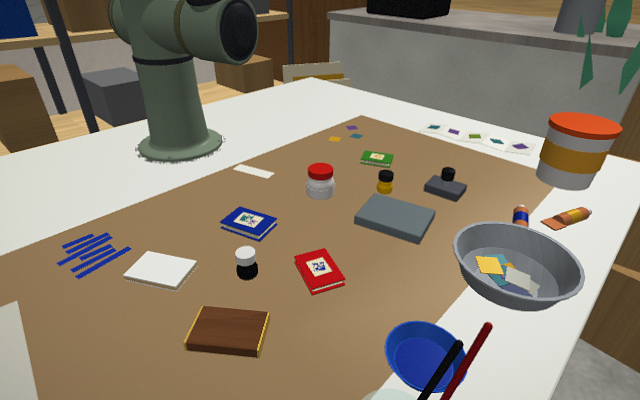

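```bash
cat > h.py <<'E'
from workcell import arm
import cv2,numpy as np
from scipy.spatial.transform import Rotation as Ro
def rot(s): w,x,y,z=s["ee_rot"]; return Ro.from_quat([x,y,z,w]).as_matrix()
def get(name):
    s=arm.get_state(); d=arm.get_image(name)
    d["K"]=np.array([[d["fx"],0,d["cx"]],[0,d["fy"],d["cy"]],[0,0,1]])
    if name=="wrist":
        M=np.array(d["mount"]); T=rot(s); d["Rc"]=T@M[:3,:3]; d["c"]=T@M[:3,3]+np.array(s["tcp_pos"])
    else: d["Rc"]=np.array(d["R"]).T; d["c"]=-d["Rc"]@np.array(d["t"])
    return d
def rays(d,uv):
    n=cv2.undistortPoints(np.asarray(uv,float).reshape(-1,1,2),d["K"],np.array(d["dist"])).reshape(-1,2)
    return np.c_[n,np.ones(len(n))]@d["Rc"].T
def plane(d,uv,z):
    r=rays(d,uv); return d["c"]+r*((z-d["c"][2])/r[:,2])[:,None]
def cloud(d):
    v,u=np.mgrid[0:400,0:640]; r=rays(d,np.c_[u.ravel(),v.ravel()])
    P=(d["c"]+r*d["range_z"].reshape(-1,1)).reshape(400,640,3); P[d["range_z"]==0]=np.nan; return P
def rect(d,mask,z):
    """largest blob of mask -> centre xy, long, short, angle(deg) of long side, on plane z"""
    cs,_=cv2.findContours(mask.astype(np.uint8),cv2.RETR_EXTERNAL,cv2.CHAIN_APPROX_NONE)
    c=max(cs,key=cv2.contourArea).reshape(-1,2)
    p=plane(d,c,z)[:,:2].astype(np.float32)
    (x,y),(a,b),t=cv2.minAreaRect(p)
    if a<b: a,b,t=b,a,t+90
    return np.round([x,y,a,b,(t+90)%180-90],1)
E
python3 - <<'E'
from h import *
d=get("top"); P=cloud(d); print("cam",d["c"])
o=dict(slab=(272,157,20),blue=(375,248,16),white=(463,247,12),green=(182,244,14),brown=(456,160,16),red=(374,158,15),weight=(193,150,20),glue=(283,242,62),yel=(231,195,46),blk=(417,196,46),knob=(187,147,56))
hsv=cv2.cvtColor(d["img"],cv2.COLOR_RGB2HSV)
for k,(u,v,h) in o.items():
    w=np.zeros((400,640),bool); w[max(v-48,0):v+48,u-45:u+45]=1
    m=w&(np.abs(P[...,2]-h)<4.5)
    n,l=cv2.connectedComponents(m.astype(np.uint8)); 
    best=l[v-3:v+4,u-3:u+4]; best=np.bincount(best[best>0]).argmax() if (best>0).any() else 0
    print(k, np.round(P[v,u],1), h, rect(d,l==best,h) if best else "none", np.nanmedian(P[...,2][l==best]))
print("table",P[320,400])
E
```

```text
cam [452.06985434 -17.01016719 744.57744055]
slab [616.2 104.7  19.5] 20 [616.9 106.6 128.5 100.   13.7] 21.39926281858334
blue [ 431.8 -101.6   18.7] 16 [ 431.2 -101.5   88.7   60.3   16.7] 17.37859359578289
white [ 433.2 -276.3   11.5] 12 [ 432.8 -275.4   92.7   62.8   29. ] 13.074225199248758
green [438.6 288.   16.8] 14 [437.6 291.7  75.4  51.9  24.7] 15.478855867327297
brown [ 607.4 -268.3   16.1] 16 [ 606.9 -269.6   99.5   65.4   37.6] 16.976463602742456
red [ 612.2 -102.9   18.3] 15 [ 613.6 -101.6   78.8   56.5  -24.1] 16.43820283385196
weight [628.2 263.3  39.8] 20 [631.5 274.7  77.4  58.1   6.2] 21.22100518008608
glue [444.   74.2  64.8] 62 [443.6  80.8  51.7  50.6 -45. ] 63.396008893300575
yel [535.1 180.2  46.6] 46 [538.2 184.4  32.1  29.7  89.8] 47.27493362402265
blk [ 531.1 -180.    47.7] 46 [ 532.3 -182.3   30.7   28.9   89.7] 47.20630661254302
knob [629.7 268.1  59.1] 56 [631.6 274.6  26.9  26.7   2.5] 56.84499394630086
table [ 289.2941438  -151.32693605   -0.67561035]
```

```bash
cat > go.py <<'E'
# prints the shift/turn (move units) to TCP targets: python3 go.py x,y,z,yaw ...
import sys; from h import *
s=arm.get_state(); T=rot(s); p=np.array(s["tcp_pos"])
print("tcp",np.round(p,1),"yaw",round(np.degrees(np.arctan2(T[1,0],T[0,0])),2),"t",round(s["time_s"],2))
for a in sys.argv[1:]:
    x,y,z,w=map(float,a.split(",")); c,n=np.cos(np.radians(w)),np.sin(np.radians(w))
    D=np.array([[c,n,0],[n,-c,0],[0,0,-1]])
    print(a,np.round(T.T@(np.array([x,y,z])-p)/40,2),np.round(np.degrees(Ro.from_matrix(T.T@D).as_rotvec())/5,2))
E
python3 go.py 431.2,-101.5,220,16.7
```

```text
tcp [ 206.9 -509.2  252.7] yaw 22.11 t 0.15
431.2,-101.5,220,16.7 [ 9.03 -7.33  0.83] [-0.02 -0.    1.08]
```

```bash
python3 -m creep '{"rows":[{"x":0.45,"y":-0.37,"z":0.04,"wz":0.05},{"x":1.1,"y":-0.9,"z":0.1,"wz":0.1},{"x":1.8,"y":-1.46,"z":0.2,"wz":0.2},{"x":2.5,"y":-2.0,"z":0.3,"wz":0.3},{"x":3.2,"y":-2.6,"z":0.4,"wz":0.4},{"x":3.9,"y":-3.17,"z":0.5,"wz":0.5},{"x":4.6,"y":-3.73,"z":0.6,"wz":0.6},{"x":5.3,"y":-4.3,"z":0.7,"wz":0.7},{"x":6,"y":-4.87,"z":0.8,"wz":0.8},{"x":6.7,"y":-5.44,"z":0.83,"wz":0.9},{"x":7.4,"y":-6,"z":0.83,"wz":1},{"x":8,"y":-6.5,"z":0.83,"wz":1.08},{"x":8.5,"y":-6.9,"z":0.83,"wz":1.08},{"x":8.85,"y":-7.19,"z":0.83,"wz":1.08},{"x":9.03,"y":-7.33,"z":0.83,"wz":1.08},{"x":9.03,"y":-7.33,"z":0.83,"wz":1.08},{"x":9.03,"y":-7.33,"z":0.83,"wz":1.08},{"x":9.03,"y":-7.33,"z":0.83,"wz":1.08}]}' 0
python3 go.py 431.2,-101.5,24,16.7
python3 - <<'E'
from h import *
d=get("wrist"); cv2.imwrite("pics/w1.png",d["img"][...,::-1]); P=cloud(d)
print(d["c"],np.round(d["Rc"],3))
m=(np.abs(P[...,2]-16)<5); print(rect(d,m,16),m.sum())
E
```

```text
tcp [ 206.9 -509.2  252.7] yaw 22.11 t 0.15
431.2,-101.5,24,16.7 [ 9.03 -7.32  5.73] [-0.02 -0.    1.08]
[ 270.24238356 -483.02743794  373.40479118] [[ 0.376 -0.893 -0.249]
 [-0.927 -0.362 -0.1  ]
 [-0.001  0.268 -0.963]]
[ 254.5 -573.1  108.5    7.7   86.3] 1219validation failed for argument at $.ro...
```

View pics/w1.png

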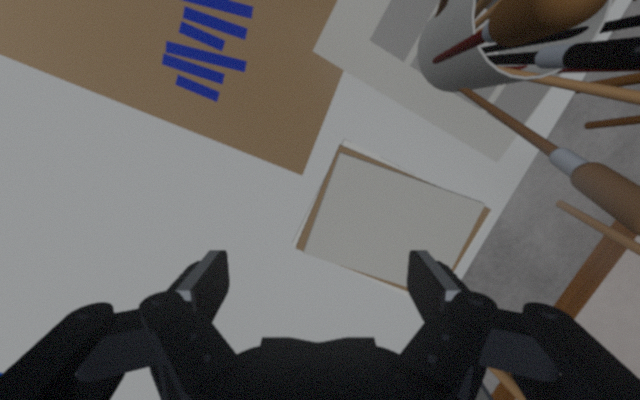

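```bash
python3 -m creep '{"rows":[{"x":0.45,"y":-0.37,"z":0.04,"wx":0,"wy":0,"wz":0.05},{"x":1.1,"y":-0.9,"z":0.1,"wx":0,"wy":0,"wz":0.1}]}' 0; python3 -m creep --help | head -30
```

```text
time_s: 0.37
tcp_pos: [233.6, -461.2, 249.0]
ee_rot: [0.001, 0.983, 0.186, -0.0]
force: [-0.2, 0.9, -0.5]
grip_width: 85.6
gripper_force: 0.0invalid input: not JSON, or not a number
```

```bash
python3 go.py 431.2,-101.5,220,16.7; python3 -m creep '{"rows":[{"x":0.65,"y":-0.5,"z":0.05,"wx":0,"wy":0,"wz":0.1},{"x":1.4,"y":-1.1,"z":0.1,"wx":0,"wy":0,"wz":0.2},{"x":2.1,"y":-1.7,"z":0.2,"wx":0,"wy":0,"wz":0.3},{"x":2.8,"y":-2.3,"z":0.3,"wx":0,"wy":0,"wz":0.4},{"x":3.5,"y":-2.9,"z":0.4,"wx":0,"wy":0,"wz":0.6}]}' 0;  python3 go.py 431.2,-101.5,220,16.7
```

```text
tcp [ 233.6 -461.2  249. ] yaw 21.4 t 0.37
431.2,-101.5,220,16.7 [ 7.88 -6.57  0.71] [0.01 0.01 0.94]
time_s: 0.78
tcp_pos: [322.0, -298.6, 233.1]
ee_rot: [0.0, 0.987, 0.161, 0.0]
force: [0.9, 1.0, -0.3]
grip_width: 85.4
gripper_force: 0.0
tcp [ 322.  -298.6  233.1] yaw 18.54 t 0.78
431.2,-101.5,220,16.7 [ 4.15 -3.8   0.33] [ 0.   -0.    0.37]
```

```bash
python3 -m creep '{"rows":[{"x":0.7,"y":-0.6,"z":0.1,"wx":0,"wy":0,"wz":0.1},{"x":1.4,"y":-1.25,"z":0.2,"wx":0,"wy":0,"wz":0.2},{"x":2.1,"y":-1.9,"z":0.3,"wx":0,"wy":0,"wz":0.3},{"x":2.8,"y":-2.5,"z":0.3,"wx":0,"wy":0,"wz":0.37},{"x":3.4,"y":-3.0,"z":0.3,"wx":0,"wy":0,"wz":0.37},{"x":3.8,"y":-3.4,"z":0.3,"wx":0,"wy":0,"wz":0.37},{"x":3.8,"y":-3.4,"z":0.3,"wx":0,"wy":0,"wz":0.37},{"x":3.8,"y":-3.4,"z":0.3,"wx":0,"wy":0,"wz":0.37},{"x":3.8,"y":-3.4,"z":0.3,"wx":0,"wy":0,"wz":0.37}]}' 0;  python3 go.py 431.2,-101.5,24,16.7
python3 - <<'E'
from h import *
d=get("wrist"); cv2.imwrite("pics/w2.png",d["img"][...,::-1]); P=cloud(d)
m=(np.abs(P[...,2]-16)<4); print(rect(d,m,16),m.sum(),np.nanmedian(P[...,2][m]))
E
```

```text
time_s: 1.53
tcp_pos: [422.1, -123.1, 221.2]
ee_rot: [0.0, 0.989, 0.146, -0.0]
force: [0.3, 0.1, -0.6]
grip_width: 85.4
gripper_force: 0.0
tcp [ 422.1 -123.1  221.2] yaw 16.77 t 1.53
431.2,-101.5,24,16.7 [ 0.38 -0.45  4.93] [0.   0.01 0.01]
[ 607.6 -270.4   98.6   64.8   37.2] 16902 15.800959956348265
```

View pics/w2.png

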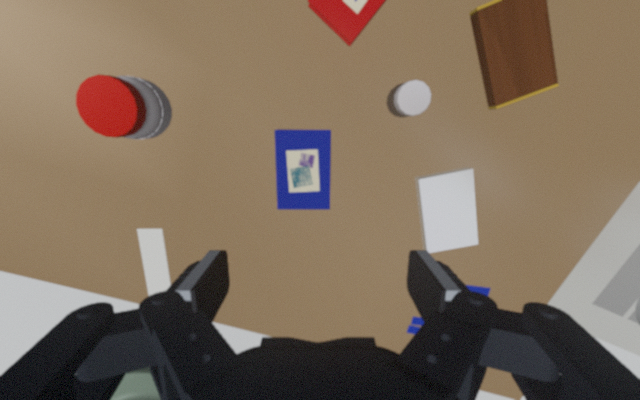

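```bash
cat >> h.py <<'E'
def face(d,x,y,h,R=65,tol=4.5):
    P=cloud(d); m=(np.abs(P[...,2]-h)<tol)&(np.hypot(P[...,0]-x,P[...,1]-y)<R)
    m=cv2.morphologyEx(m.astype(np.uint8),cv2.MORPH_OPEN,np.ones((3,3)))
    return rect(d,m,h),round(float(np.nanmedian(P[...,2][m>0])),1)
E
python3 - <<'E'
from h import *
d=get("wrist")
for n,x,y,h in (("blue",431,-101.5,16),("white",433,-275.5,12),("brown",607,-270,16)): print(n,face(d,x,y,h))
E
```

```text
blue (array([ 430.9, -102.5,   87.3,   59.8,   16.7]), 16.4)
white (array([ 432.5, -276.3,   92.9,   61.7,   28.3]), 12.4)
brown (array([ 607.6, -270.4,   98.6,   64.4,   37.2]), 16.1)
```

```bash
python3 -m creep '{"rows":[{"x":0.38,"y":-0.43,"z":0.6,"wx":0,"wy":0,"wz":0},{"x":0.38,"y":-0.43,"z":1.4,"wx":0,"wy":0,"wz":0},{"x":0.38,"y":-0.43,"z":2.2,"wx":0,"wy":0,"wz":0},{"x":0.38,"y":-0.43,"z":3.0,"wx":0,"wy":0,"wz":0},{"x":0.38,"y":-0.43,"z":3.7,"wx":0,"wy":0,"wz":0},{"x":0.38,"y":-0.43,"z":4.2,"wx":0,"wy":0,"wz":0},{"x":0.38,"y":-0.43,"z":4.6,"wx":0,"wy":0,"wz":0},{"x":0.38,"y":-0.43,"z":4.8,"wx":0,"wy":0,"wz":0},{"x":0.38,"y":-0.43,"z":4.9,"wx":0,"wy":0,"wz":0},{"x":0.38,"y":-0.43,"z":4.9,"wx":0,"wy":0,"wz":0},{"x":0.38,"y":-0.43,"z":4.9,"wx":0,"wy":0,"wz":0}]}' 0;  python3 go.py 431,-102,25,16.7; python3 -c "from workcell import arm;print(arm.tips_ahead)"
```

```text
time_s: 2.55
tcp_pos: [432.4, -102.6, 25.9]
ee_rot: [0.0, 0.989, 0.145, 0.0]
force: [-0.7, -0.0, -0.2]
grip_width: 85.6
gripper_force: 0.0
tcp [ 432.4 -102.6   25.9] yaw 16.71 t 2.55
431,-102,25,16.7 [-0.03 -0.03  0.02] [ 0.01 -0.01  0.  ]
22.0
```

```bash
python3 -m creep '{"rows":[{"x":0,"y":0,"z":0,"wx":0,"wy":0,"wz":0},{"x":0,"y":0,"z":0,"wx":0,"wy":0,"wz":0},{"x":0,"y":0,"z":0,"wx":0,"wy":0,"wz":0},{"x":0,"y":0,"z":0,"wx":0,"wy":0,"wz":0},{"x":0,"y":0,"z":0,"wx":0,"wy":0,"wz":0},{"x":0,"y":0,"z":0,"wx":0,"wy":0,"wz":0},{"x":0,"y":0,"z":0,"wx":0,"wy":0,"wz":0},{"x":0,"y":0,"z":0,"wx":0,"wy":0,"wz":0}]}' 1 30;  python3 go.py 431,-102,25,16.7 616.9,106.6,160,13.7
```

```text
time_s: 3.22
tcp_pos: [432.7, -102.4, 26.4]
ee_rot: [0.001, 0.989, 0.146, 0.001]
force: [-0.9, -0.5, 5.6]
grip_width: 59.0
gripper_force: 31.3
tcp [ 432.7 -102.4   26.4] yaw 16.76 t 3.22
431,-102,25,16.7 [-0.04 -0.02  0.04] [ 0.02 -0.02  0.01]
616.9,106.6,160,13.7 [ 5.92 -3.67 -3.34] [ 0.02 -0.02  0.61]
```

```bash
python3 -m creep '{"rows":[{"x":0,"y":0,"z":-0.3,"wx":0,"wy":0,"wz":0},{"x":0,"y":0,"z":-0.8,"wx":0,"wy":0,"wz":0},{"x":0,"y":0,"z":-1.5,"wx":0,"wy":0,"wz":0},{"x":0,"y":0,"z":-2.2,"wx":0,"wy":0,"wz":0},{"x":0.3,"y":-0.2,"z":-2.8,"wx":0,"wy":0,"wz":0.1},{"x":0.8,"y":-0.5,"z":-3.2,"wx":0,"wy":0,"wz":0.2},{"x":1.4,"y":-0.9,"z":-3.4,"wx":0,"wy":0,"wz":0.3},{"x":2.1,"y":-1.3,"z":-3.4,"wx":0,"wy":0,"wz":0.4},{"x":2.8,"y":-1.7,"z":-3.4,"wx":0,"wy":0,"wz":0.5},{"x":3.4,"y":-2.1,"z":-3.4,"wx":0,"wy":0,"wz":0.6},{"x":3.8,"y":-2.4,"z":-3.4,"wx":0,"wy":0,"wz":0.6},{"x":4,"y":-2.5,"z":-3.4,"wx":0,"wy":0,"wz":0.6},{"x":4,"y":-2.5,"z":-3.4,"wx":0,"wy":0,"wz":0.6},{"x":4,"y":-2.5,"z":-3.4,"wx":0,"wy":0,"wz":0.6}]}'
python3 go.py 618.5,107,80,13.7
python3 - <<'E'
from h import *
d=get("wrist"); cv2.imwrite("pics/w3.png",d["img"][...,::-1])
print("slab",face(d,617,107,20,R=90)); print("weight",face(d,631,275,56,R=30),face(d,631,275,20)); print("yel",face(d,538,184,46,R=30))
E
```

```text
time_s: 4.38
tcp_pos: [555.7, 39.6, 161.2]
ee_rot: [0.0, 0.993, 0.12, -0.0]
force: [-0.7, -0.9, -0.1]
grip_width: 58.9
gripper_force: 33.7
tcp [555.7  39.6 161.2] yaw 13.79 t 4.38
618.5,107,80,13.7 [ 1.93 -1.26  2.03] [0.   0.01 0.02]
slab (array([618.5, 105.3, 128.5,  99. ,  13.8]), 20.1)
weight (array([633. , 265.3,  26.4,  15.3,  -3. ]), 55.4) (array([628.3, 271.8,  64.6,  58. ,   6.6]), 19.8)
yel (array([538.1, 184. ,  32.7,  30.3, -76.3]), 46.1)
```

View pics/w3.png

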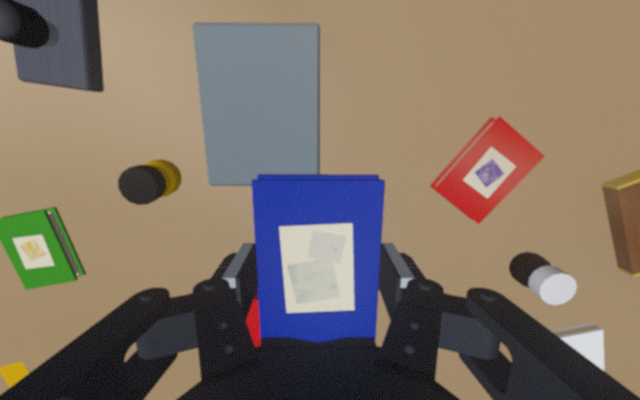

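```bash
python3 - <<'E'
from h import *
s=arm.get_state(); d=get("wrist"); T=rot(s); p=np.array(s["tcp_pos"])
h=cv2.cvtColor(d["img"],cv2.COLOR_RGB2HSV); m=(h[...,0]>108)&(h[...,0]<128)&(h[...,1]>150)
for u in (262,275,290,310,330,350,365,375):
    v=np.nonzero(m[:,u])[0]; q=plane(d,[[u,v.min()],[u,v.max()]],p[2]-10.4); print(u,v.min(),v.max(),np.round((q-p)@T,1)[:,:2].tolist())
P=cloud(d); print(np.round(((P[200:340:20,320]-p)@T),1))
E
```

```text
262 175 338 [[45.0, -25.3], [-40.6, -29.5]]
275 175 337 [[45.0, -19.5], [-40.0, -22.8]]
290 175 337 [[45.0, -12.9], [-40.0, -15.0]]
310 175 341 [[45.0, -4.0], [-42.5, -4.6]]
330 176 340 [[44.5, 4.9], [-41.9, 5.8]]
350 176 337 [[44.5, 13.8], [-40.0, 16.1]]
365 176 337 [[44.5, 20.4], [-40.0, 23.9]]
375 176 318 [[44.5, 24.8], [-28.6, 28.5]]
[[ 33.5   0.5  10.5]
 [ 23.7   0.5  11.2]
 [ 14.1   0.5  10.1]
 [  3.7   0.5  10.3]
 [ -7.2   0.5  10.7]
 [-17.5   0.5   9.3]
 [-30.3   0.6  11.1]]
```

```bash
python3 go.py 619,106.4,46.7,13.7; python3 -m creep '{"rows":[{"x":0.5,"y":-0.3,"z":0.2,"wx":0,"wy":0,"wz":0},{"x":1.1,"y":-0.7,"z":0.5,"wx":0,"wy":0,"wz":0},{"x":1.6,"y":-1.1,"z":0.9,"wx":0,"wy":0,"wz":0},{"x":1.94,"y":-1.24,"z":1.4,"wx":0,"wy":0,"wz":0},{"x":1.94,"y":-1.24,"z":1.8,"wx":0,"wy":0,"wz":0},{"x":1.94,"y":-1.24,"z":2.0,"wx":0,"wy":0,"wz":0},{"x":1.94,"y":-1.24,"z":2.2,"wx":0,"wy":0,"wz":0},{"x":1.94,"y":-1.24,"z":2.2,"wx":0,"wy":0,"wz":0},{"x":1.94,"y":-1.24,"z":2.2,"wx":0,"wy":0,"wz":0},{"x":1.94,"y":-1.24,"z":2.2,"wx":0,"wy":0,"wz":0}]}'; python3 go.py 619,106.4,46.7,13.7
```

```text
tcp [555.3  38.9 161.2] yaw 13.69 t 4.48
619,106.4,46.7,13.7 [ 1.95 -1.26  2.86] [ 0.    0.01 -0.  ]
time_s: 5.32
tcp_pos: [620.4, 105.9, 74.5]
ee_rot: [0.0, 0.993, 0.119, 0.001]
force: [-0.4, 0.2, -0.6]
grip_width: 59.2
gripper_force: 33.7
tcp [620.4 105.9  74.5] yaw 13.7 t 5.32
619,106.4,46.7,13.7 [-0.03 -0.02  0.69] [ 0.   -0.02  0.  ]
```

```bash
python3 -m creep '{"rows":[{"x":-0.03,"y":-0.02,"z":0.2,"wx":0,"wy":0,"wz":0},{"x":-0.03,"y":-0.02,"z":0.4,"wx":0,"wy":0,"wz":0},{"x":-0.03,"y":-0.02,"z":0.55,"wx":0,"wy":0,"wz":0},{"x":-0.03,"y":-0.02,"z":0.65,"wx":0,"wy":0,"wz":0},{"x":-0.03,"y":-0.02,"z":0.67,"wx":0,"wy":0,"wz":0},{"x":-0.03,"y":-0.02,"z":0.69,"wx":0,"wy":0,"wz":0},{"x":-0.03,"y":-0.02,"z":0.69,"wx":0,"wy":0,"wz":0},{"x":-0.03,"y":-0.02,"z":0.69,"wx":0,"wy":0,"wz":0}]}'; python3 go.py 619,106.4,46.7,13.7
```

```text
time_s: 5.98
tcp_pos: [617.8, 106.9, 46.4]
ee_rot: [0.0, 0.993, 0.12, -0.001]
force: [-4.4, -0.2, 9.6]
grip_width: 59.3
gripper_force: 34.8
tcp [617.8 106.9  46.4] yaw 13.76 t 5.98
619,106.4,46.7,13.7 [ 0.03  0.02 -0.01] [0.   0.01 0.01]
```

```bash
python3 -m creep '{"rows":[{"x":0,"y":0,"z":0,"wx":0,"wy":0,"wz":0},{"x":0,"y":0,"z":0,"wx":0,"wy":0,"wz":0},{"x":0,"y":0,"z":0,"wx":0,"wy":0,"wz":0},{"x":0,"y":0,"z":0,"wx":0,"wy":0,"wz":0},{"x":0,"y":0,"z":0,"wx":0,"wy":0,"wz":0},{"x":0,"y":0,"z":-0.2,"wx":0,"wy":0,"wz":0},{"x":0,"y":0,"z":-0.7,"wx":0,"wy":0,"wz":0},{"x":0,"y":0,"z":-1.4,"wx":0,"wy":0,"wz":0},{"x":-0.4,"y":0,"z":-2.2,"wx":0,"wy":0,"wz":0},{"x":-1,"y":0,"z":-3,"wx":0,"wy":0,"wz":0},{"x":-1.6,"y":0,"z":-3.5,"wx":0,"wy":0,"wz":0},{"x":-2.2,"y":0,"z":-3.8,"wx":0,"wy":0,"wz":0},{"x":-2.5,"y":0,"z":-3.8,"wx":0,"wy":0,"wz":0},{"x":-2.5,"y":0,"z":-3.8,"wx":0,"wy":0,"wz":0},{"x":-2.5,"y":0,"z":-3.8,"wx":0,"wy":0,"wz":0}]}' 0
cat > chk.py <<'E'
import sys; from h import *
# compare piece (top height h) on slab with slab, in slab axes: wrist and top
h,L,W=map(float,sys.argv[1:4])
for n in ("wrist","top"):
    d=get(n); cv2.imwrite(f"pics/{n}_{int(h)}.png",d["img"][...,::-1])
    r,z=face(d,617.5,106,h,R=75); a=np.radians(13.75); q=r[:2]-[617.5,106]
    print(n,r,z,"off slab:",np.round([q[0]*np.cos(a)+q[1]*np.sin(a),-q[0]*np.sin(a)+q[1]*np.cos(a)],1))
E
python3 chk.py 36 88 60; python3 go.py 432.6,-276,160,28.6
python3 - <<'E'
from h import *
d=get("wrist"); print(face(d,617,106,20,R=90))
E
```

```text
time_s: 7.23
tcp_pos: [521.6, 83.2, 198.5]
ee_rot: [0.0, 0.993, 0.12, 0.001]
force: [0.1, -0.9, -0.5]
grip_width: 85.4
gripper_force: 0.0
wrist [616.1 107.2  86.3  59.7  13.7] 36.2 off slab: [-1.1  1.5]
top [623.  105.1  76.1  49.6  14.4] 37.6 off slab: [ 5.1 -2.2]
tcp [522.3  83.3 197.7] yaw 13.76 t 7.33
432.6,-276,160,28.6 [-4.31  8.19  0.94] [ 0.   -0.01 -2.97]
(array([617.9, 105.3, 128.2,  99.4,  13.5]), 20.0)
```

View pics/wrist_36.png

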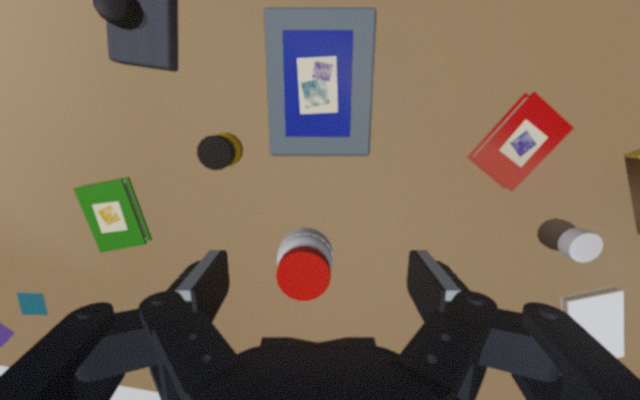

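```bash
python3 -m creep '{"rows":[{"x":-0.2,"y":0.4,"z":0,"wx":0,"wy":0,"wz":-0.1},{"x":-0.5,"y":1,"z":0,"wx":0,"wy":0,"wz":-0.3},{"x":-0.9,"y":1.7,"z":0,"wx":0,"wy":0,"wz":-0.6},{"x":-1.3,"y":2.5,"z":0,"wx":0,"wy":0,"wz":-0.9},{"x":-1.7,"y":3.3,"z":0,"wx":0,"wy":0,"wz":-1.2},{"x":-2.1,"y":4.1,"z":0,"wx":0,"wy":0,"wz":-1.5},{"x":-2.5,"y":4.9,"z":0,"wx":0,"wy":0,"wz":-1.8},{"x":-2.9,"y":5.6,"z":0.2,"wx":0,"wy":0,"wz":-2.1},{"x":-3.3,"y":6.3,"z":0.4,"wx":0,"wy":0,"wz":-2.4},{"x":-3.7,"y":7,"z":0.6,"wx":0,"wy":0,"wz":-2.7},{"x":-4,"y":7.6,"z":0.8,"wx":0,"wy":0,"wz":-2.9},{"x":-4.2,"y":8,"z":0.94,"wx":0,"wy":0,"wz":-2.97},{"x":-4.3,"y":8.18,"z":0.94,"wx":0,"wy":0,"wz":-2.97},{"x":-4.3,"y":8.18,"z":0.94,"wx":0,"wy":0,"wz":-2.97},{"x":-4.3,"y":8.18,"z":0.94,"wx":0,"wy":0,"wz":-2.97},{"x":-4.3,"y":8.18,"z":0.94,"wx":0,"wy":0,"wz":-2.97}]}' 0
python3 go.py 432.6,-276,25,28.5
```

```text
time_s: 8.72
tcp_pos: [432.6, -274.6, 160.2]
ee_rot: [-0.0, 0.969, 0.248, 0.0]
force: [-0.0, 0.7, 0.6]
grip_width: 85.6
gripper_force: 0.0
tcp [ 432.6 -274.6  160.2] yaw 28.67 t 8.72
432.6,-276,25,28.5 [-0.02  0.03  3.38] [-0.01 -0.    0.03]
```

```bash
python3 -m creep '{"rows":[{"x":-0.02,"y":0.03,"z":0.4,"wx":0,"wy":0,"wz":0},{"x":-0.02,"y":0.03,"z":1.1,"wx":0,"wy":0,"wz":0},{"x":-0.02,"y":0.03,"z":1.8,"wx":0,"wy":0,"wz":0},{"x":-0.02,"y":0.03,"z":2.5,"wx":0,"wy":0,"wz":0},{"x":-0.02,"y":0.03,"z":3,"wx":0,"wy":0,"wz":0},{"x":-0.02,"y":0.03,"z":3.3,"wx":0,"wy":0,"wz":0},{"x":-0.02,"y":0.03,"z":3.4,"wx":0,"wy":0,"wz":0},{"x":-0.02,"y":0.03,"z":3.4,"wx":0,"wy":0,"wz":0},{"x":-0.02,"y":0.03,"z":3.4,"wx":0,"wy":0,"wz":0}]}' 0; python3 -m creep '{"rows":[{"x":0,"y":0,"z":0,"wx":0,"wy":0,"wz":0},{"x":0,"y":0,"z":0,"wx":0,"wy":0,"wz":0},{"x":0,"y":0,"z":0,"wx":0,"wy":0,"wz":0},{"x":0,"y":0,"z":0,"wx":0,"wy":0,"wz":0},{"x":0,"y":0,"z":0,"wx":0,"wy":0,"wz":0},{"x":0,"y":0,"z":0,"wx":0,"wy":0,"wz":0},{"x":0,"y":0,"z":0,"wx":0,"wy":0,"wz":0},{"x":0,"y":0,"z":0,"wx":0,"wy":0,"wz":0}]}' 1 30
python3 go.py 432.6,-276,25,28.5 560,75,180,13.7
```

```text
time_s: 9.47
tcp_pos: [432.7, -276.6, 24.8]
ee_rot: [0.0, 0.969, 0.248, 0.0]
force: [0.6, -0.4, 0.5]
grip_width: 85.4
gripper_force: 0.0
time_s: 10.13
tcp_pos: [432.8, -277.4, 25.5]
ee_rot: [0.001, 0.969, 0.247, 0.001]
force: [0.2, 1.8, 5.7]
grip_width: 58.8
gripper_force: 31.0
tcp [ 432.8 -277.4   25.5] yaw 28.6 t 10.13
432.6,-276,25,28.5 [ 0.01 -0.03  0.01] [ 0.02 -0.01  0.02]
560,75,180,13.7 [ 7.01 -6.21 -3.86] [ 0.02 -0.02  2.98]
```

```bash
python3 go.py 617.8,105.5,140,13.7; python3 -m creep '{"rows":[{"x":0,"y":0,"z":-0.3,"wx":0,"wy":0,"wz":0},{"x":0,"y":0,"z":-0.8,"wx":0,"wy":0,"wz":0},{"x":0,"y":0,"z":-1.5,"wx":0,"wy":0,"wz":0},{"x":0.1,"y":-0.1,"z":-2.2,"wx":0,"wy":0,"wz":0},{"x":0.4,"y":-0.4,"z":-2.8,"wx":0,"wy":0,"wz":0.1},{"x":0.9,"y":-0.8,"z":-3.2,"wx":0,"wy":0,"wz":0.3},{"x":1.4,"y":-1.24,"z":-3.5,"wx":0,"wy":0,"wz":0.5},{"x":2,"y":-1.77,"z":-3.5,"wx":0,"wy":0,"wz":0.8},{"x":2.6,"y":-2.3,"z":-3.5,"wx":0,"wy":0,"wz":1.1},{"x":3.2,"y":-2.8,"z":-3.5,"wx":0,"wy":0,"wz":1.4},{"x":3.8,"y":-3.35,"z":-3.5,"wx":0,"wy":0,"wz":1.7},{"x":4.4,"y":-3.9,"z":-3.5,"wx":0,"wy":0,"wz":2},{"x":5,"y":-4.4,"z":-3.5,"wx":0,"wy":0,"wz":2.3},{"x":5.6,"y":-4.95,"z":-3.5,"wx":0,"wy":0,"wz":2.6},{"x":6.2,"y":-5.5,"z":-3.5,"wx":0,"wy":0,"wz":2.9},{"x":6.8,"y":-6,"z":-3.5,"wx":0,"wy":0,"wz":2.98},{"x":7,"y":-6.2,"z":-3.5,"wx":0,"wy":0,"wz":2.98},{"x":7,"y":-6.2,"z":-3.5,"wx":0,"wy":0,"wz":2.98},{"x":7,"y":-6.2,"z":-3.5,"wx":0,"wy":0,"wz":2.98}]}'
python3 go.py 617.8,105.5,90,13.7
```

```text
tcp [ 432.8 -277.4   25.5] yaw 28.6 t 10.13
617.8,105.5,140,13.7 [ 8.65 -6.19 -2.86] [ 0.02 -0.02  2.98]
time_s: 11.72
tcp_pos: [558.9, 74.9, 164.3]
ee_rot: [0.0, 0.993, 0.12, -0.0]
force: [-0.3, -0.3, -0.2]
grip_width: 58.7
gripper_force: 32.8
tcp [558.9  74.9 164.3] yaw 13.77 t 11.72
617.8,105.5,90,13.7 [ 1.61 -0.39  1.86] [0.01 0.   0.01]
```

```bash
python3 -m creep '{"rows":[{"x":0.4,"y":-0.1,"z":0.2,"wx":0,"wy":0,"wz":0},{"x":0.9,"y":-0.2,"z":0.6,"wx":0,"wy":0,"wz":0},{"x":1.3,"y":-0.3,"z":1.1,"wx":0,"wy":0,"wz":0},{"x":1.6,"y":-0.39,"z":1.5,"wx":0,"wy":0,"wz":0},{"x":1.61,"y":-0.39,"z":1.8,"wx":0,"wy":0,"wz":0},{"x":1.61,"y":-0.39,"z":2,"wx":0,"wy":0,"wz":0},{"x":1.61,"y":-0.39,"z":2.1,"wx":0,"wy":0,"wz":0},{"x":1.61,"y":-0.39,"z":2.1,"wx":0,"wy":0,"wz":0},{"x":1.61,"y":-0.39,"z":2.1,"wx":0,"wy":0,"wz":0},{"x":1.61,"y":-0.39,"z":2.1,"wx":0,"wy":0,"wz":0}]}'
python3 go.py 617.8,105.5,61.5,13.7;python3 go.py 617.8,105.5,61.5,13.7
```

```text
time_s: 12.55
tcp_pos: [618.3, 104.8, 81.2]
ee_rot: [0.0, 0.993, 0.119, 0.001]
force: [-0.2, 0.8, -0.5]
grip_width: 58.5
gripper_force: 32.8
tcp [618.3 104.8  81.2] yaw 13.67 t 12.55
617.8,105.5,61.5,13.7 [-0.01 -0.02  0.49] [ 0.   -0.02 -0.01]
tcp [618.3 104.8  81.2] yaw 13.67 t 12.55
617.8,105.5,61.5,13.7 [-0.01 -0.02  0.49] [ 0.   -0.02 -0.01]
```

```bash
python3 -m creep '{"rows":[{"x":-0.01,"y":-0.02,"z":0.15,"wx":0,"wy":0,"wz":0},{"x":-0.01,"y":-0.02,"z":0.3,"wx":0,"wy":0,"wz":0},{"x":-0.01,"y":-0.02,"z":0.4,"wx":0,"wy":0,"wz":0},{"x":-0.01,"y":-0.02,"z":0.46,"wx":0,"wy":0,"wz":0},{"x":-0.01,"y":-0.02,"z":0.49,"wx":0,"wy":0,"wz":0},{"x":-0.01,"y":-0.02,"z":0.49,"wx":0,"wy":0,"wz":0},{"x":-0.01,"y":-0.02,"z":0.49,"wx":0,"wy":0,"wz":0}]}'
python3 go.py 617.8,105.5,61.5,13.7
```

```text
time_s: 13.13
tcp_pos: [616.8, 106.0, 61.5]
ee_rot: [0.0, 0.993, 0.119, -0.0]
force: [-4.7, -0.0, 9.8]
grip_width: 58.7
gripper_force: 34.0
tcp [616.8 106.   61.5] yaw 13.72 t 13.13
617.8,105.5,61.5,13.7 [0.02 0.02 0.  ] [0.   0.01 0.  ]
```

```bash
python3 -m creep '{"rows":[{"x":0,"y":0,"z":0,"wx":0,"wy":0,"wz":0},{"x":0,"y":0,"z":0,"wx":0,"wy":0,"wz":0},{"x":0,"y":0,"z":0,"wx":0,"wy":0,"wz":0},{"x":0,"y":0,"z":0,"wx":0,"wy":0,"wz":0},{"x":0,"y":0,"z":0,"wx":0,"wy":0,"wz":0},{"x":0,"y":0,"z":-0.2,"wx":0,"wy":0,"wz":0},{"x":0,"y":0,"z":-0.7,"wx":0,"wy":0,"wz":0},{"x":0,"y":0,"z":-1.4,"wx":0,"wy":0,"wz":0},{"x":-0.4,"y":0,"z":-2.1,"wx":0,"wy":0,"wz":0},{"x":-1,"y":0,"z":-2.7,"wx":0,"wy":0,"wz":0},{"x":-1.6,"y":0,"z":-3.2,"wx":0,"wy":0,"wz":0},{"x":-2.2,"y":0,"z":-3.5,"wx":0,"wy":0,"wz":0},{"x":-2.5,"y":0,"z":-3.5,"wx":0,"wy":0,"wz":0},{"x":-2.5,"y":0,"z":-3.5,"wx":0,"wy":0,"wz":0},{"x":-2.5,"y":0,"z":-3.5,"wx":0,"wy":0,"wz":0}]}' 0
python3 chk.py 48 92 60; python3 go.py 438,291,160,24.7
python3 - <<'E'
from h import *
d=get("wrist"); print("slab",face(d,617,106,20,R=90),"green",face(d,438,291,14))
E
```

```text
time_s: 14.38
tcp_pos: [520.4, 82.2, 201.3]
ee_rot: [0.0, 0.993, 0.119, 0.001]
force: [1.1, -0.2, -0.2]
grip_width: 85.1
gripper_force: 0.0
wrist [617.1 106.7  91.7  59.9  13.5] 48.1 off slab: [-0.2  0.8]
top [622.7 103.9  80.2  49.3  14.4] 49.4 off slab: [ 4.6 -3.3]
tcp [521.1  82.3 200.6] yaw 13.7 t 14.48
438,291,160,24.7 [-0.78 -5.56  1.01] [ 0.   -0.01 -2.2 ]
slab (array([618.2, 105.3, 128.2,  99.3,  13.5]), 20.0) green (array([439. , 290.4,  73.5,  53.9,  24.4]), 14.2)
```

View pics/wrist_48.png

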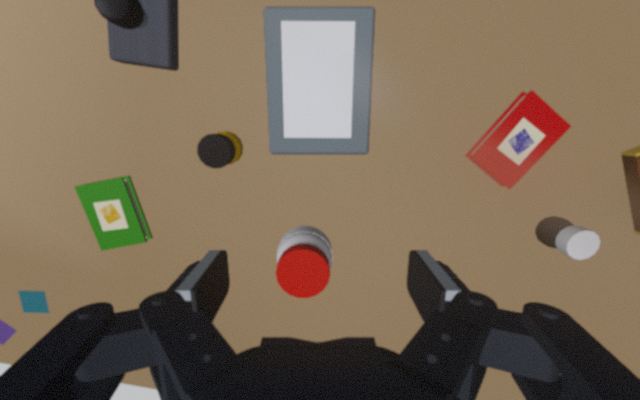

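```bash
python3 -m creep '{"rows":[{"x":-0.05,"y":-0.3,"z":0,"wx":0,"wy":0,"wz":-0.1},{"x":-0.1,"y":-0.9,"z":0,"wx":0,"wy":0,"wz":-0.3},{"x":-0.2,"y":-1.6,"z":0,"wx":0,"wy":0,"wz":-0.6},{"x":-0.3,"y":-2.4,"z":0.2,"wx":0,"wy":0,"wz":-0.9},{"x":-0.4,"y":-3.2,"z":0.4,"wx":0,"wy":0,"wz":-1.2},{"x":-0.6,"y":-4,"z":0.6,"wx":0,"wy":0,"wz":-1.5},{"x":-0.7,"y":-4.7,"z":0.8,"wx":0,"wy":0,"wz":-1.8},{"x":-0.77,"y":-5.2,"z":1,"wx":0,"wy":0,"wz":-2.1},{"x":-0.77,"y":-5.5,"z":1,"wx":0,"wy":0,"wz":-2.2},{"x":-0.77,"y":-5.55,"z":1,"wx":0,"wy":0,"wz":-2.2},{"x":-0.77,"y":-5.55,"z":1,"wx":0,"wy":0,"wz":-2.2},{"x":-0.77,"y":-5.55,"z":1,"wx":0,"wy":0,"wz":-2.2},{"x":-0.77,"y":-5.55,"z":1,"wx":0,"wy":0,"wz":-2.2}]}' 0
python3 go.py 438.3,291,24.5,24.6
```

```text
time_s: 15.62
tcp_pos: [440.3, 286.2, 160.9]
ee_rot: [-0.001, 0.976, 0.216, 0.0]
force: [-0.1, 0.3, 0.4]
grip_width: 85.2
gripper_force: 0.0
tcp [440.3 286.2 160.9] yaw 24.93 t 15.62
438.3,291,24.5,24.6 [ 0.   -0.12  3.41] [-0.03 -0.01  0.07]
```

```bash
python3 -m creep '{"rows":[{"x":0,"y":-0.12,"z":0.4,"wx":0,"wy":0,"wz":0.07},{"x":0,"y":-0.12,"z":1.1,"wx":0,"wy":0,"wz":0.07},{"x":0,"y":-0.12,"z":1.8,"wx":0,"wy":0,"wz":0.07},{"x":0,"y":-0.12,"z":2.2,"wx":0,"wy":0,"wz":0.07},{"x":0,"y":-0.12,"z":2.5,"wx":0,"wy":0,"wz":0.07},{"x":0,"y":-0.12,"z":2.5,"wx":0,"wy":0,"wz":0.07},{"x":0,"y":-0.12,"z":2.5,"wx":0,"wy":0,"wz":0.07}]}' 0; python3 go.py 438.3,291,24.5,24.6
```

```text
time_s: 16.2
tcp_pos: [439.3, 286.8, 60.4]
ee_rot: [-0.003, 0.976, 0.216, -0.001]
force: [0.6, -0.1, -0.0]
grip_width: 85.4
gripper_force: 0.0
tcp [439.3 286.8  60.4] yaw 24.94 t 16.2
438.3,291,24.5,24.6 [ 0.02 -0.1   0.9 ] [-0.07  0.01  0.07]
```

```bash
python3 -c "
from h import *
s=arm.get_state();print(np.round(s['joint_pos'],3),np.round(s['tcp_pos'],1),np.round(np.degrees(Ro.from_matrix(rot(s)).as_euler('xyz')),2))"
```

```text
[ 0.434  0.494 -0.499  0.579  0.006  3.141] [439.3 286.8  60.4] [-1.7963e+02  6.0000e-02  2.4940e+01]
```

```bash
python3 -m creep '{"rows":[{"x":0,"y":0,"z":-0.5,"wx":0,"wy":0,"wz":-0.4},{"x":0,"y":0,"z":-1.3,"wx":0,"wy":0,"wz":-1.2},{"x":0,"y":0,"z":-2,"wx":0,"wy":0,"wz":-2.4},{"x":0,"y":0,"z":-2.5,"wx":0,"wy":0,"wz":-3.6},{"x":0,"y":0,"z":-2.5,"wx":0,"wy":0,"wz":-4.8},{"x":0,"y":0,"z":-2.5,"wx":0,"wy":0,"wz":-6},{"x":0,"y":0,"z":-2.5,"wx":0,"wy":0,"wz":-7.2},{"x":0,"y":0,"z":-2.5,"wx":0,"wy":0,"wz":-8.4},{"x":0,"y":0,"z":-2.5,"wx":0,"wy":0,"wz":-9.6},{"x":0,"y":0,"z":-2.5,"wx":0,"wy":0,"wz":-10.8},{"x":0,"y":0,"z":-2.5,"wx":0,"wy":0,"wz":-12},{"x":0,"y":0,"z":-2.5,"wx":0,"wy":0,"wz":-13.2},{"x":0,"y":0,"z":-2.5,"wx":0,"wy":0,"wz":-14.4},{"x":0,"y":0,"z":-2.5,"wx":0,"wy":0,"wz":-15.6},{"x":0,"y":0,"z":-2.5,"wx":0,"wy":0,"wz":-16.8},{"x":0,"y":0,"z":-2.5,"wx":0,"wy":0,"wz":-18},{"x":0,"y":0,"z":-2.5,"wx":0,"wy":0,"wz":-18},{"x":0,"y":0,"z":-2.5,"wx":0,"wy":0,"wz":-18},{"x":0,"y":0,"z":-2.5,"wx":0,"wy":0,"wz":-18}]}' 0; python3 go.py 438.3,291,160,-155.4
```

```text
time_s: 17.78
tcp_pos: [439.8, 287.1, 161.4]
ee_rot: [-0.002, 0.538, 0.843, 0.002]
force: [-0.5, 0.3, 0.1]
grip_width: 85.4
gripper_force: 0.0
tcp [439.8 287.1 161.4] yaw 114.89 t 17.78
438.3,291,160,-155.4 [0.1  0.01 0.04] [  0.07  -0.05 -17.94]
```

```bash
python3 -m creep '{"rows":[{"x":0.05,"y":0,"z":0,"wx":0,"wy":0,"wz":-0.5},{"x":0.1,"y":0,"z":0,"wx":0,"wy":0,"wz":-1.5},{"x":0.1,"y":0,"z":0,"wx":0,"wy":0,"wz":-2.7},{"x":0.1,"y":0,"z":0,"wx":0,"wy":0,"wz":-3.9},{"x":0.1,"y":0,"z":0,"wx":0,"wy":0,"wz":-5.1},{"x":0.1,"y":0,"z":0,"wx":0,"wy":0,"wz":-6.3},{"x":0.1,"y":0,"z":0,"wx":0,"wy":0,"wz":-7.5},{"x":0.1,"y":0,"z":0,"wx":0,"wy":0,"wz":-8.7},{"x":0.1,"y":0,"z":0,"wx":0,"wy":0,"wz":-9.9},{"x":0.1,"y":0,"z":0,"wx":0,"wy":0,"wz":-11.1},{"x":0.1,"y":0,"z":0,"wx":0,"wy":0,"wz":-12.3},{"x":0.1,"y":0,"z":0,"wx":0,"wy":0,"wz":-13.5},{"x":0.1,"y":0,"z":0,"wx":0,"wy":0,"wz":-14.7},{"x":0.1,"y":0,"z":0,"wx":0,"wy":0,"wz":-15.9},{"x":0.1,"y":0,"z":0,"wx":0,"wy":0,"wz":-17},{"x":0.1,"y":0,"z":0,"wx":0,"wy":0,"wz":-17.94},{"x":0.1,"y":0,"z":0,"wx":0,"wy":0,"wz":-17.94},{"x":0.1,"y":0,"z":0,"wx":0,"wy":0,"wz":-17.94},{"x":0.1,"y":0,"z":0,"wx":0,"wy":0,"wz":-17.94}]}' 0; python3 go.py 438.3,291,24.5,-155.4
python3 -c "
from h import *
s=arm.get_state();print(np.round(s['joint_pos'],3))
d=get('top'); print(face(d,438,291,14))"
```

```text
time_s: 19.37
tcp_pos: [437.7, 290.8, 160.7]
ee_rot: [-0.001, -0.213, 0.977, 0.003]
force: [-0.9, 0.9, -0.2]
grip_width: 85.4
gripper_force: 0.0
tcp [437.7 290.8 160.7] yaw -155.41 t 19.37
438.3,291,24.5,-155.4 [-0.02 -0.02  3.4 ] [ 0.07  0.   -0.  ]
[ 0.442  0.364 -0.394  0.813  0.007  0.013]
(array([437.5, 291.7,  75.3,  51.8,  24.7]), 15.6)
```

```bash
python3 -m creep '{"rows":[{"x":-0.02,"y":-0.02,"z":0.4,"wx":0.07,"wy":0,"wz":0},{"x":-0.02,"y":-0.02,"z":1.1,"wx":0.07,"wy":0,"wz":0},{"x":-0.02,"y":-0.02,"z":1.8,"wx":0.07,"wy":0,"wz":0},{"x":-0.02,"y":-0.02,"z":2.5,"wx":0.07,"wy":0,"wz":0},{"x":-0.02,"y":-0.02,"z":3,"wx":0.07,"wy":0,"wz":0},{"x":-0.02,"y":-0.02,"z":3.3,"wx":0.07,"wy":0,"wz":0},{"x":-0.02,"y":-0.02,"z":3.4,"wx":0.07,"wy":0,"wz":0},{"x":-0.02,"y":-0.02,"z":3.4,"wx":0.07,"wy":0,"wz":0},{"x":-0.02,"y":-0.02,"z":3.4,"wx":0.07,"wy":0,"wz":0}]}' 0; python3 -m creep '{"rows":[{"x":0,"y":0,"z":0,"wx":0,"wy":0,"wz":0},{"x":0,"y":0,"z":0,"wx":0,"wy":0,"wz":0},{"x":0,"y":0,"z":0,"wx":0,"wy":0,"wz":0},{"x":0,"y":0,"z":0,"wx":0,"wy":0,"wz":0},{"x":0,"y":0,"z":0,"wx":0,"wy":0,"wz":0},{"x":0,"y":0,"z":0,"wx":0,"wy":0,"wz":0},{"x":0,"y":0,"z":0,"wx":0,"wy":0,"wz":0},{"x":0,"y":0,"z":0,"wx":0,"wy":0,"wz":0}]}' 1 30
python3 go.py 438.3,291,24.5,-155.4 617.8,105.5,170,-166.3
```

```text
time_s: 20.17
tcp_pos: [438.7, 291.4, 25.0]
ee_rot: [0.0, -0.214, 0.977, 0.0]
force: [0.1, 0.2, -0.1]
grip_width: 85.3
gripper_force: 0.0
time_s: 20.83
tcp_pos: [439.0, 291.5, 25.7]
ee_rot: [0.001, -0.214, 0.977, 0.0]
force: [-1.4, -0.8, 5.5]
grip_width: 51.2
gripper_force: 31.1
tcp [439.  291.5  25.7] yaw -155.27 t 20.83
438.3,291,24.5,-155.4 [ 0.02 -0.    0.03] [0.   0.02 0.03]
617.8,105.5,170,-166.3 [-2.12 -6.09 -3.61] [0.01 0.02 2.21]
```

```bash
python3 -m creep '{"rows":[{"x":0,"y":0,"z":-0.3,"wx":0,"wy":0,"wz":0},{"x":0,"y":0,"z":-0.8,"wx":0,"wy":0,"wz":0},{"x":0,"y":0,"z":-1.5,"wx":0,"wy":0,"wz":0},{"x":0,"y":0,"z":-2.2,"wx":0,"wy":0,"wz":0},{"x":-0.1,"y":-0.3,"z":-2.8,"wx":0,"wy":0,"wz":0.1},{"x":-0.3,"y":-0.8,"z":-3.2,"wx":0,"wy":0,"wz":0.3},{"x":-0.5,"y":-1.5,"z":-3.5,"wx":0,"wy":0,"wz":0.6},{"x":-0.8,"y":-2.2,"z":-3.6,"wx":0,"wy":0,"wz":0.9},{"x":-1.05,"y":-3,"z":-3.6,"wx":0,"wy":0,"wz":1.2},{"x":-1.3,"y":-3.8,"z":-3.6,"wx":0,"wy":0,"wz":1.5},{"x":-1.6,"y":-4.6,"z":-3.6,"wx":0,"wy":0,"wz":1.8},{"x":-1.85,"y":-5.3,"z":-3.5,"wx":0,"wy":0,"wz":2.1},{"x":-2.05,"y":-5.8,"z":-3.2,"wx":0,"wy":0,"wz":2.2},{"x":-2.12,"y":-6.1,"z":-2.8,"wx":0,"wy":0,"wz":2.2},{"x":-2.12,"y":-6.1,"z":-2.3,"wx":0,"wy":0,"wz":2.2},{"x":-2.12,"y":-6.1,"z":-1.9,"wx":0,"wy":0,"wz":2.2},{"x":-2.12,"y":-6.1,"z":-1.7,"wx":0,"wy":0,"wz":2.2},{"x":-2.12,"y":-6.1,"z":-1.7,"wx":0,"wy":0,"wz":2.2},{"x":-2.12,"y":-6.1,"z":-1.7,"wx":0,"wy":0,"wz":2.2},{"x":-2.12,"y":-6.1,"z":-1.7,"wx":0,"wy":0,"wz":2.2}]}'; python3 go.py 618.4,105.7,73.7,-166.3
```

```text
time_s: 22.5
tcp_pos: [618.2, 105.4, 93.7]
ee_rot: [0.001, -0.12, 0.993, 0.0]
force: [1.1, 0.3, -0.5]
grip_width: 51.1
gripper_force: 32.0
tcp [618.2 105.4  93.7] yaw -166.24 t 22.5
618.4,105.7,73.7,-166.3 [-0.01  0.01  0.5 ] [0.   0.02 0.01]
```

```bash
python3 -m creep '{"rows":[{"x":0,"y":0,"z":0.15,"wx":0,"wy":0,"wz":0},{"x":0,"y":0,"z":0.3,"wx":0,"wy":0,"wz":0},{"x":0,"y":0,"z":0.4,"wx":0,"wy":0,"wz":0},{"x":0,"y":0,"z":0.46,"wx":0,"wy":0,"wz":0},{"x":0,"y":0,"z":0.49,"wx":0,"wy":0,"wz":0},{"x":0,"y":0,"z":0.49,"wx":0,"wy":0,"wz":0},{"x":0,"y":0,"z":0.49,"wx":0,"wy":0,"wz":0}]}'
python3 go.py 618.4,105.7,73.7,-166.3
```

```text
time_s: 23.08
tcp_pos: [617.0, 105.1, 73.7]
ee_rot: [-0.0, -0.12, 0.993, 0.0]
force: [-3.9, -0.1, 7.1]
grip_width: 51.0
gripper_force: 32.9
tcp [617.  105.1  73.7] yaw -166.26 t 23.08
618.4,105.7,73.7,-166.3 [-0.04  0.01  0.  ] [ 0.01 -0.01  0.01]
```

```bash
python3 -m creep '{"rows":[{"x":0,"y":0,"z":0,"wx":0,"wy":0,"wz":0},{"x":0,"y":0,"z":0,"wx":0,"wy":0,"wz":0},{"x":0,"y":0,"z":0,"wx":0,"wy":0,"wz":0},{"x":0,"y":0,"z":0,"wx":0,"wy":0,"wz":0},{"x":0,"y":0,"z":0,"wx":0,"wy":0,"wz":0},{"x":0,"y":0,"z":-0.2,"wx":0,"wy":0,"wz":0},{"x":0,"y":0,"z":-0.7,"wx":0,"wy":0,"wz":0},{"x":0,"y":0,"z":-1.4,"wx":0,"wy":0,"wz":0},{"x":-0.4,"y":0,"z":-2.1,"wx":0,"wy":0,"wz":0},{"x":-1,"y":0,"z":-2.7,"wx":0,"wy":0,"wz":0},{"x":-1.6,"y":0,"z":-3.2,"wx":0,"wy":0,"wz":0},{"x":-2.2,"y":0,"z":-3.5,"wx":0,"wy":0,"wz":0},{"x":-2.5,"y":0,"z":-3.5,"wx":0,"wy":0,"wz":0},{"x":-2.5,"y":0,"z":-3.5,"wx":0,"wy":0,"wz":0},{"x":-2.5,"y":0,"z":-3.5,"wx":0,"wy":0,"wz":0}]}' 0
python3 chk.py 62 74 52; python3 go.py 607.3,-270,160,-142.6
python3 - <<'E'
from h import *
d=get("wrist"); print("slab",face(d,617,106,20,R=90))
E
```

```text
time_s: 24.33
tcp_pos: [714.4, 128.7, 212.5]
ee_rot: [-0.0, -0.12, 0.993, 0.0]
force: [-0.9, -0.5, -0.6]
grip_width: 85.3
gripper_force: 0.0
wrist [616.5 105.4  73.1  51.7  13.7] 62.2 off slab: [-1.1 -0.3]
top [615.6 107.   72.7  52.1  13.8] 63.5 off slab: [-1.6  1.4]
tcp [713.3 128.5 212.1] yaw -166.27 t 24.43
607.3,-270,160,-142.6 [ 4.94 -9.05  1.31] [ 0.01 -0.03 -4.73]
slab (array([618.4, 105.7, 129.5,  99.3,  13.5]), 20.1)
```

View pics/wrist_62.png

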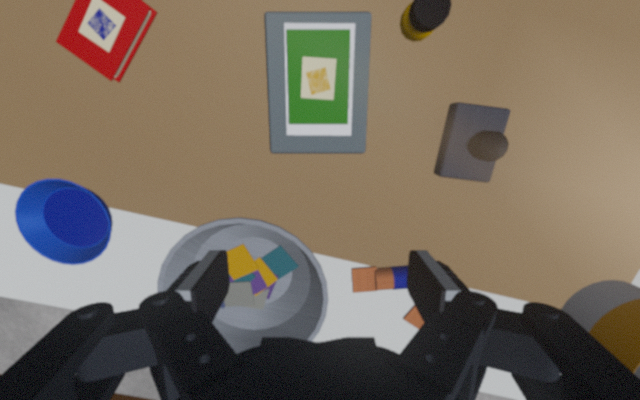

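```bash
python3 -m creep '{"rows":[{"x":0.2,"y":-0.4,"z":0,"wx":0,"wy":0,"wz":-0.2},{"x":0.5,"y":-1,"z":0,"wx":0,"wy":0,"wz":-0.5},{"x":0.9,"y":-1.7,"z":0,"wx":0,"wy":0,"wz":-0.9},{"x":1.3,"y":-2.4,"z":0,"wx":0,"wy":0,"wz":-1.3},{"x":1.7,"y":-3.1,"z":0,"wx":0,"wy":0,"wz":-1.7},{"x":2.1,"y":-3.8,"z":0,"wx":0,"wy":0,"wz":-2.1},{"x":2.5,"y":-4.5,"z":0,"wx":0,"wy":0,"wz":-2.5},{"x":2.9,"y":-5.2,"z":0.2,"wx":0,"wy":0,"wz":-2.9},{"x":3.3,"y":-5.9,"z":0.4,"wx":0,"wy":0,"wz":-3.3},{"x":3.7,"y":-6.6,"z":0.6,"wx":0,"wy":0,"wz":-3.7},{"x":4.1,"y":-7.3,"z":0.8,"wx":0,"wy":0,"wz":-4.1},{"x":4.5,"y":-8,"z":1,"wx":0,"wy":0,"wz":-4.5},{"x":4.8,"y":-8.6,"z":1.2,"wx":0,"wy":0,"wz":-4.73},{"x":4.94,"y":-8.95,"z":1.3,"wx":0,"wy":0,"wz":-4.73},{"x":4.94,"y":-9.05,"z":1.3,"wx":0,"wy":0,"wz":-4.73},{"x":4.94,"y":-9.05,"z":1.3,"wx":0,"wy":0,"wz":-4.73},{"x":4.94,"y":-9.05,"z":1.3,"wx":0,"wy":0,"wz":-4.73},{"x":4.94,"y":-9.05,"z":1.3,"wx":0,"wy":0,"wz":-4.73}]}' 0
python3 go.py 607.3,-270,24.5,-142.6; python3 -c "
from h import *
print(face(get('top'),607,-270,16))"
```

```text
time_s: 25.98
tcp_pos: [609.3, -268.2, 161.2]
ee_rot: [0.0, -0.321, 0.947, 0.0]
force: [-0.6, 0.8, -0.3]
grip_width: 85.6
gripper_force: 0.0
tcp [ 609.3 -268.2  161.2] yaw -142.51 t 25.98
607.3,-270,24.5,-142.6 [ 0.07 -0.01  3.42] [0.   0.01 0.02]
(array([ 606.7, -269.2,   99. ,   65. ,   36.6]), 17.0)
```

```bash
python3 -m creep '{"rows":[{"x":0.07,"y":-0.01,"z":0.4,"wx":0,"wy":0,"wz":0.05},{"x":0.07,"y":-0.01,"z":1.1,"wx":0,"wy":0,"wz":0.05},{"x":0.07,"y":-0.01,"z":1.8,"wx":0,"wy":0,"wz":0.05},{"x":0.07,"y":-0.01,"z":2.5,"wx":0,"wy":0,"wz":0.05},{"x":0.07,"y":-0.01,"z":3,"wx":0,"wy":0,"wz":0.05},{"x":0.07,"y":-0.01,"z":3.3,"wx":0,"wy":0,"wz":0.05},{"x":0.07,"y":-0.01,"z":3.4,"wx":0,"wy":0,"wz":0.05},{"x":0.07,"y":-0.01,"z":3.4,"wx":0,"wy":0,"wz":0.05},{"x":0.07,"y":-0.01,"z":3.4,"wx":0,"wy":0,"wz":0.05}]}' 0; python3 -m creep '{"rows":[{"x":0,"y":0,"z":0,"wx":0,"wy":0,"wz":0},{"x":0,"y":0,"z":0,"wx":0,"wy":0,"wz":0},{"x":0,"y":0,"z":0,"wx":0,"wy":0,"wz":0},{"x":0,"y":0,"z":0,"wx":0,"wy":0,"wz":0},{"x":0,"y":0,"z":0,"wx":0,"wy":0,"wz":0},{"x":0,"y":0,"z":0,"wx":0,"wy":0,"wz":0},{"x":0,"y":0,"z":0,"wx":0,"wy":0,"wz":0},{"x":0,"y":0,"z":0,"wx":0,"wy":0,"wz":0}]}' 1 30
python3 go.py 607.3,-270,24.5,-142.6 618,105.7,170,-166.3
```

```text
time_s: 26.78
tcp_pos: [607.6, -271.8, 25.9]
ee_rot: [0.001, -0.319, 0.948, -0.0]
force: [-0.4, -0.2, 0.7]
grip_width: 85.3
gripper_force: 0.0
time_s: 27.45
tcp_pos: [607.7, -272.4, 26.6]
ee_rot: [0.001, -0.318, 0.948, -0.001]
force: [-0.5, 0.7, 6.0]
grip_width: 60.5
gripper_force: 32.7
tcp [ 607.7 -272.4   26.6] yaw -142.87 t 27.45
607.3,-270,24.5,-142.6 [-0.03  0.05  0.05] [-0.03  0.02 -0.05]
618,105.7,170,-166.3 [-5.92  7.37 -3.59] [-0.02  0.02  4.69]
```

```bash
python3 -m creep '{"rows":[{"x":0,"y":0,"z":-0.3,"wx":0,"wy":0,"wz":0},{"x":0,"y":0,"z":-0.8,"wx":0,"wy":0,"wz":0},{"x":0,"y":0,"z":-1.5,"wx":0,"wy":0,"wz":0},{"x":0,"y":0,"z":-2.2,"wx":0,"wy":0,"wz":0.1},{"x":-0.3,"y":0.4,"z":-2.8,"wx":0,"wy":0,"wz":0.3},{"x":-0.7,"y":0.9,"z":-3.3,"wx":0,"wy":0,"wz":0.6},{"x":-1.2,"y":1.5,"z":-3.6,"wx":0,"wy":0,"wz":0.9},{"x":-1.7,"y":2.1,"z":-3.6,"wx":0,"wy":0,"wz":1.3},{"x":-2.2,"y":2.7,"z":-3.6,"wx":0,"wy":0,"wz":1.7},{"x":-2.7,"y":3.35,"z":-3.6,"wx":0,"wy":0,"wz":2.1},{"x":-3.2,"y":4,"z":-3.6,"wx":0,"wy":0,"wz":2.5},{"x":-3.7,"y":4.6,"z":-3.6,"wx":0,"wy":0,"wz":2.9},{"x":-4.2,"y":5.2,"z":-3.6,"wx":0,"wy":0,"wz":3.3},{"x":-4.7,"y":5.85,"z":-3.6,"wx":0,"wy":0,"wz":3.8},{"x":-5.2,"y":6.5,"z":-3.6,"wx":0,"wy":0,"wz":4.2},{"x":-5.6,"y":7,"z":-3.6,"wx":0,"wy":0,"wz":4.69},{"x":-5.92,"y":7.37,"z":-3.6,"wx":0,"wy":0,"wz":4.69},{"x":-5.92,"y":7.37,"z":-3.6,"wx":0,"wy":0,"wz":4.69},{"x":-5.92,"y":7.37,"z":-3.6,"wx":0,"wy":0,"wz":4.69},{"x":-5.92,"y":7.37,"z":-3.6,"wx":0,"wy":0,"wz":4.69}]}'; python3 go.py 618,105.7,105,-166.3
```

```text
time_s: 29.12
tcp_pos: [617.3, 105.6, 169.2]
ee_rot: [-0.0, -0.119, 0.993, -0.0]
force: [-0.1, 0.1, -1.6]
grip_width: 60.6
gripper_force: 33.3
tcp [617.3 105.6 169.2] yaw -166.32 t 29.12
618,105.7,105,-166.3 [-0.02 -0.    1.61] [-0. -0. -0.]
```

Lower to just above, then down to contact (88.6, total 2.01).

```bash
python3 -m creep '{"rows":[{"x":-0.02,"y":0,"z":0.3,"wx":0,"wy":0,"wz":0},{"x":-0.02,"y":0,"z":0.8,"wx":0,"wy":0,"wz":0},{"x":-0.02,"y":0,"z":1.2,"wx":0,"wy":0,"wz":0},{"x":-0.02,"y":0,"z":1.5,"wx":0,"wy":0,"wz":0},{"x":-0.02,"y":0,"z":1.6,"wx":0,"wy":0,"wz":0},{"x":-0.02,"y":0,"z":1.75,"wx":0,"wy":0,"wz":0},{"x":-0.02,"y":0,"z":1.87,"wx":0,"wy":0,"wz":0},{"x":-0.02,"y":0,"z":1.95,"wx":0,"wy":0,"wz":0},{"x":-0.02,"y":0,"z":2,"wx":0,"wy":0,"wz":0},{"x":-0.02,"y":0,"z":2,"wx":0,"wy":0,"wz":0},{"x":-0.02,"y":0,"z":2,"wx":0,"wy":0,"wz":0}]}'
python3 go.py 618,105.7,88.6,-166.3
```

```text
time_s: 30.03
tcp_pos: [618.5, 106.5, 89.2]
ee_rot: [0.0, -0.119, 0.993, 0.0]
force: [-0.2, -0.5, -0.4]
grip_width: 60.9
gripper_force: 33.3
tcp [618.5 106.5  89.2] yaw -166.31 t 30.03
618,105.7,88.6,-166.3 [ 0.02 -0.02  0.02] [ 0.    0.01 -0.  ]
```

```bash
python3 -m creep '{"rows":[{"x":0,"y":-0.02,"z":0.02,"wx":0,"wy":0,"wz":0},{"x":0,"y":-0.02,"z":0.04,"wx":0,"wy":0,"wz":0},{"x":0,"y":-0.02,"z":0.04,"wx":0,"wy":0,"wz":0}]}'
python3 -m creep '{"rows":[{"x":0,"y":0,"z":0,"wx":0,"wy":0,"wz":0},{"x":0,"y":0,"z":0,"wx":0,"wy":0,"wz":0},{"x":0,"y":0,"z":0,"wx":0,"wy":0,"wz":0},{"x":0,"y":0,"z":0,"wx":0,"wy":0,"wz":0},{"x":0,"y":0,"z":0,"wx":0,"wy":0,"wz":0},{"x":0,"y":0,"z":-0.2,"wx":0,"wy":0,"wz":0},{"x":0,"y":0,"z":-0.7,"wx":0,"wy":0,"wz":0},{"x":0,"y":0,"z":-1.4,"wx":0,"wy":0,"wz":0},{"x":-0.4,"y":0,"z":-2.1,"wx":0,"wy":0,"wz":0},{"x":-1,"y":0,"z":-2.7,"wx":0,"wy":0,"wz":0},{"x":-1.6,"y":0,"z":-3.2,"wx":0,"wy":0,"wz":0},{"x":-2.2,"y":0,"z":-3.5,"wx":0,"wy":0,"wz":0},{"x":-2.5,"y":0,"z":-3.5,"wx":0,"wy":0,"wz":0},{"x":-2.5,"y":0,"z":-3.5,"wx":0,"wy":0,"wz":0},{"x":-2.5,"y":0,"z":-3.5,"wx":0,"wy":0,"wz":0}]}' 0
python3 chk.py 78 98 62; python3 go.py 631.7,274.6,160,-173.8
python3 - <<'E'
from h import *
d=get("wrist"); print("slab",face(d,617,106,20,R=90)); print("weight",face(d,631,275,20),face(d,631,275,56,R=30))
E
```

```text
time_s: 30.28
tcp_pos: [618.7, 105.9, 88.7]
ee_rot: [0.001, -0.119, 0.993, 0.0]
force: [-2.6, 1.2, 5.4]
grip_width: 60.8
gripper_force: 34.0
time_s: 31.53
tcp_pos: [715.4, 129.2, 226.8]
ee_rot: [-0.001, -0.119, 0.993, 0.0]
force: [-0.8, -0.5, -0.1]
grip_width: 85.3
gripper_force: 0.0
wrist [619.8 106.6  97.   61.7  13.7] 78.2 off slab: [2.4 0. ]
top [618.6 108.   98.1  62.4  13.8] 79.4 off slab: [1.5 1.7]
tcp [714.3 129.  226.5] yaw -166.32 t 31.63
631.7,274.6,160,-173.8 [1.14 4.02 1.67] [ 0.01 -0.03  1.5 ]
slab (array([618.2, 105.7, 128.7,  99.6,  13.6]), 20.1)
weight (array([634. , 273.2,  75.7,  56.9,   6.3]), 19.9) (array([633.9, 272.9,  27.4,  27.2,  22.9]), 55.6)
```

View pics/wrist_78.png

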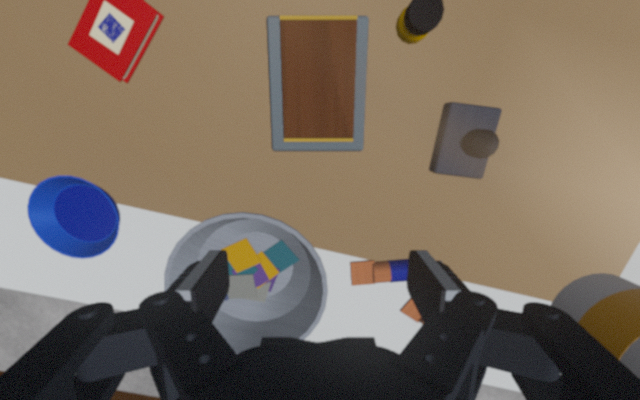

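```bash
python3 go.py 632.7,273.7,130,-173.75; python3 -m creep '{"rows":[{"x":0.1,"y":0.3,"z":0.1,"wx":0,"wy":0,"wz":0.1},{"x":0.3,"y":0.8,"z":0.3,"wx":0,"wy":0,"wz":0.3},{"x":0.5,"y":1.5,"z":0.6,"wx":0,"wy":0,"wz":0.5},{"x":0.7,"y":2.2,"z":1,"wx":0,"wy":0,"wz":0.7},{"x":0.9,"y":2.9,"z":1.4,"wx":0,"wy":0,"wz":1},{"x":1,"y":3.5,"z":1.8,"wx":0,"wy":0,"wz":1.3},{"x":1.1,"y":3.85,"z":2.2,"wx":0,"wy":0,"wz":1.49},{"x":1.12,"y":4,"z":2.4,"wx":0,"wy":0,"wz":1.49},{"x":1.12,"y":4,"z":2.4,"wx":0,"wy":0,"wz":1.49},{"x":1.12,"y":4,"z":2.4,"wx":0,"wy":0,"wz":1.49},{"x":1.12,"y":4,"z":2.4,"wx":0,"wy":0,"wz":1.49}]}' 0; python3 go.py 632.7,273.7,48,-173.75
```

```text
tcp [714.3 129.  226.6] yaw -166.32 t 31.68
632.7,273.7,130,-173.75 [1.12 4.   2.42] [ 0.01 -0.03  1.49]
time_s: 32.6
tcp_pos: [635.3, 273.1, 132.4]
ee_rot: [0.001, -0.054, 0.999, 0.0]
force: [-0.5, 0.7, 0.3]
grip_width: 85.3
gripper_force: 0.0
tcp [635.3 273.1 132.4] yaw -173.83 t 32.6
632.7,273.7,48,-173.75 [0.06 0.02 2.11] [ 0.    0.02 -0.02]
```

```bash
python3 -m creep '{"rows":[{"x":0.06,"y":0.02,"z":0.3,"wx":0,"wy":0,"wz":-0.02},{"x":0.06,"y":0.02,"z":0.8,"wx":0,"wy":0,"wz":-0.02},{"x":0.06,"y":0.02,"z":1.3,"wx":0,"wy":0,"wz":-0.02},{"x":0.06,"y":0.02,"z":1.7,"wx":0,"wy":0,"wz":-0.02},{"x":0.06,"y":0.02,"z":2,"wx":0,"wy":0,"wz":-0.02},{"x":0.06,"y":0.02,"z":2.1,"wx":0,"wy":0,"wz":-0.02},{"x":0.06,"y":0.02,"z":2.1,"wx":0,"wy":0,"wz":-0.02},{"x":0.06,"y":0.02,"z":2.1,"wx":0,"wy":0,"wz":-0.02}]}' 0; python3 go.py 632.7,273.7,48,-173.75;  python3 -m creep '{"rows":[{"x":0,"y":0,"z":0,"wx":0,"wy":0,"wz":0},{"x":0,"y":0,"z":0,"wx":0,"wy":0,"wz":0},{"x":0,"y":0,"z":0,"wx":0,"wy":0,"wz":0},{"x":0,"y":0,"z":0,"wx":0,"wy":0,"wz":0},{"x":0,"y":0,"z":0,"wx":0,"wy":0,"wz":0},{"x":0,"y":0,"z":0,"wx":0,"wy":0,"wz":0},{"x":0,"y":0,"z":0,"wx":0,"wy":0,"wz":0},{"x":0,"y":0,"z":0,"wx":0,"wy":0,"wz":0},{"x":0,"y":0,"z":0,"wx":0,"wy":0,"wz":0},{"x":0,"y":0,"z":0,"wx":0,"wy":0,"wz":0},{"x":0,"y":0,"z":0,"wx":0,"wy":0,"wz":0},{"x":0,"y":0,"z":0,"wx":0,"wy":0,"wz":0}]}' 1 70; python3 go.py 632.7,273.7,48,-173.75 618,105.7,190,-166.3
```

```text
time_s: 33.27
tcp_pos: [632.6, 274.4, 48.2]
ee_rot: [0.001, -0.055, 0.998, 0.0]
force: [-0.4, 0.6, 0.2]
grip_width: 85.2
gripper_force: 0.0
tcp [632.6 274.4  48.2] yaw -173.7 t 33.27
632.7,273.7,48,-173.75 [-0.   -0.02  0.01] [0.01 0.01 0.01]
time_s: 34.27
tcp_pos: [632.1, 274.1, 48.0]
ee_rot: [0.0, -0.055, 0.998, -0.0]
force: [-0.3, -3.4, 6.1]
grip_width: 26.3
gripper_force: 69.1
tcp [632.1 274.1  48. ] yaw -173.68 t 34.27
632.7,273.7,48,-173.75 [-0.01 -0.01  0.  ] [-0.01  0.01  0.01]
618,105.7,190,-166.3 [ 0.81 -4.15 -3.55] [-0.01  0.01 -1.48]
```

```bash
python3 -m creep '{"rows":[{"x":0,"y":0,"z":-0.15,"wx":0,"wy":0,"wz":0},{"x":0,"y":0,"z":-0.5,"wx":0,"wy":0,"wz":0},{"x":0,"y":0,"z":-1,"wx":0,"wy":0,"wz":0},{"x":0,"y":0,"z":-1.5,"wx":0,"wy":0,"wz":0},{"x":0,"y":0,"z":-2,"wx":0,"wy":0,"wz":0},{"x":0,"y":0,"z":-2.5,"wx":0,"wy":0,"wz":0},{"x":0,"y":-0.1,"z":-3,"wx":0,"wy":0,"wz":-0.1},{"x":0.1,"y":-0.4,"z":-3.4,"wx":0,"wy":0,"wz":-0.2},{"x":0.2,"y":-0.8,"z":-3.55,"wx":0,"wy":0,"wz":-0.3},{"x":0.25,"y":-1.3,"z":-3.55,"wx":0,"wy":0,"wz":-0.5},{"x":0.35,"y":-1.8,"z":-3.55,"wx":0,"wy":0,"wz":-0.7},{"x":0.45,"y":-2.3,"z":-3.55,"wx":0,"wy":0,"wz":-0.9},{"x":0.55,"y":-2.8,"z":-3.55,"wx":0,"wy":0,"wz":-1.1},{"x":0.65,"y":-3.3,"z":-3.55,"wx":0,"wy":0,"wz":-1.3},{"x":0.75,"y":-3.7,"z":-3.55,"wx":0,"wy":0,"wz":-1.48},{"x":0.8,"y":-4,"z":-3.55,"wx":0,"wy":0,"wz":-1.48},{"x":0.81,"y":-4.15,"z":-3.55,"wx":0,"wy":0,"wz":-1.48},{"x":0.81,"y":-4.15,"z":-3.55,"wx":0,"wy":0,"wz":-1.48},{"x":0.81,"y":-4.15,"z":-3.55,"wx":0,"wy":0,"wz":-1.48},{"x":0.81,"y":-4.15,"z":-3.55,"wx":0,"wy":0,"wz":-1.48}]}'; python3 go.py 618,105.7,126.3,-166.3
python3 - <<'E'
from h import *
cv2.imwrite("pics/w_hold.png",get("wrist")["img"][...,::-1]); cv2.imwrite("pics/s_hold.png",get("scene")["img"][120:320,280:560,::-1])
E
```

```text
time_s: 35.93
tcp_pos: [617.8, 107.1, 189.0]
ee_rot: [-0.0, -0.12, 0.993, 0.001]
force: [0.1, -0.1, -7.8]
grip_width: 25.8
gripper_force: 69.7
tcp [617.8 107.1 189. ] yaw -166.21 t 35.93
618,105.7,126.3,-166.3 [ 0.   -0.04  1.57] [ 0.02 -0.    0.02]
```

View pics/w_hold.png

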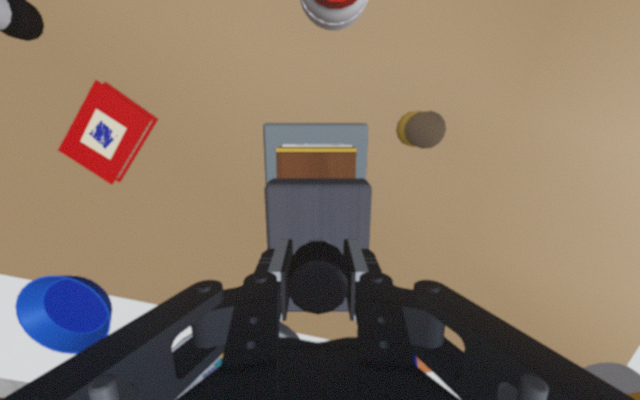

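View pics/s_hold.png

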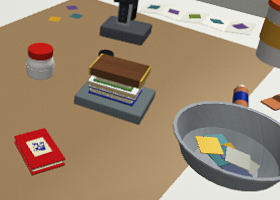

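```bash
python3 -m creep '{"rows":[{"x":0,"y":-0.03,"z":0.2,"wx":0,"wy":0,"wz":0},{"x":0,"y":-0.03,"z":0.5,"wx":0,"wy":0,"wz":0},{"x":0,"y":-0.03,"z":0.8,"wx":0,"wy":0,"wz":0},{"x":0,"y":-0.03,"z":1.05,"wx":0,"wy":0,"wz":0},{"x":0,"y":-0.03,"z":1.2,"wx":0,"wy":0,"wz":0},{"x":0,"y":-0.03,"z":1.3,"wx":0,"wy":0,"wz":0},{"x":0,"y":-0.03,"z":1.4,"wx":0,"wy":0,"wz":0},{"x":0,"y":-0.03,"z":1.4,"wx":0,"wy":0,"wz":0},{"x":0,"y":-0.03,"z":1.4,"wx":0,"wy":0,"wz":0}]}'; python3 go.py 618,105.7,126.3,-166.3
```

```text
time_s: 36.78
tcp_pos: [618.3, 104.9, 133.4]
ee_rot: [0.0, -0.12, 0.993, 0.0]
force: [0.2, 0.5, -6.9]
grip_width: 26.2
gripper_force: 69.7
tcp [618.3 104.9 133.4] yaw -166.26 t 36.78
618,105.7,126.3,-166.3 [0.   0.02 0.18] [0.   0.   0.01]
```

```bash
python3 -m creep '{"rows":[{"x":0,"y":0.02,"z":0.06,"wx":0,"wy":0,"wz":0},{"x":0,"y":0.02,"z":0.12,"wx":0,"wy":0,"wz":0},{"x":0,"y":0.02,"z":0.16,"wx":0,"wy":0,"wz":0},{"x":0,"y":0.02,"z":0.18,"wx":0,"wy":0,"wz":0},{"x":0,"y":0.02,"z":0.18,"wx":0,"wy":0,"wz":0},{"x":0,"y":0.02,"z":0.18,"wx":0,"wy":0,"wz":0}]}'; python3 go.py 618,105.7,126.3,-166.3
```

```text
time_s: 37.28
tcp_pos: [617.9, 105.7, 126.2]
ee_rot: [-0.0, -0.12, 0.993, 0.0]
force: [-0.2, 0.5, -6.8]
grip_width: 26.0
gripper_force: 69.9
tcp [617.9 105.7 126.2] yaw -166.26 t 37.28
618,105.7,126.3,-166.3 [-0. -0. -0.] [ 0.   -0.    0.01]
```

Not yet in contact (still carrying 6.8 N); creep down.

```bash
python3 -m creep '{"rows":[{"x":0,"y":0,"z":0.01,"wx":0,"wy":0,"wz":0},{"x":0,"y":0,"z":0.02,"wx":0,"wy":0,"wz":0},{"x":0,"y":0,"z":0.02,"wx":0,"wy":0,"wz":0}]}'; python3 -m creep '{"rows":[{"x":0,"y":0,"z":0.01,"wx":0,"wy":0,"wz":0},{"x":0,"y":0,"z":0.02,"wx":0,"wy":0,"wz":0},{"x":0,"y":0,"z":0.02,"wx":0,"wy":0,"wz":0}]}'
```

```text
time_s: 37.53
tcp_pos: [617.9, 105.7, 126.0]
ee_rot: [0.0, -0.12, 0.993, 0.0]
force: [-3.8, -0.1, 1.4]
grip_width: 26.5
gripper_force: 70.3
time_s: 37.78
tcp_pos: [618.1, 105.7, 126.0]
ee_rot: [0.0, -0.12, 0.993, 0.0]
force: [-5.8, -0.5, 7.6]
grip_width: 25.8
gripper_force: 71.0
```

In contact; release and retreat straight up, then back.

```bash
python3 -m creep '{"rows":[{"x":0,"y":0,"z":0,"wx":0,"wy":0,"wz":0},{"x":0,"y":0,"z":0,"wx":0,"wy":0,"wz":0},{"x":0,"y":0,"z":0,"wx":0,"wy":0,"wz":0},{"x":0,"y":0,"z":0,"wx":0,"wy":0,"wz":0},{"x":0,"y":0,"z":0,"wx":0,"wy":0,"wz":0},{"x":0,"y":0,"z":0,"wx":0,"wy":0,"wz":0},{"x":0,"y":0,"z":0,"wx":0,"wy":0,"wz":0},{"x":0,"y":0,"z":-0.3,"wx":0,"wy":0,"wz":0},{"x":0,"y":0,"z":-0.9,"wx":0,"wy":0,"wz":0},{"x":0,"y":0,"z":-1.6,"wx":0,"wy":0,"wz":0},{"x":-0.5,"y":0,"z":-2.3,"wx":0,"wy":0,"wz":0},{"x":-1.1,"y":0,"z":-2.8,"wx":0,"wy":0,"wz":0},{"x":-1.8,"y":0,"z":-3,"wx":0,"wy":0,"wz":0},{"x":-2.4,"y":0,"z":-3,"wx":0,"wy":0,"wz":0},{"x":-2.6,"y":0,"z":-3,"wx":0,"wy":0,"wz":0},{"x":-2.6,"y":0,"z":-3,"wx":0,"wy":0,"wz":0},{"x":-2.6,"y":0,"z":-3,"wx":0,"wy":0,"wz":0}]}' 0; python3 chk.py 98 76 56
python3 - <<'E'
from h import *
d=get("scene"); cv2.imwrite("pics/s_end.png",cv2.resize(d["img"][130:320,280:560,::-1],None,fx=2.5,fy=2.5))
t=get("top")
for n,x,y,h in (("brown",617.5,106,78),("red",613,-102,15),("glue",444,81,62),("yel",538,184,46),("blk",532,-182,46)): print(n,face(t,x,y,h))
E
```

```text
time_s: 39.2
tcp_pos: [718.7, 130.3, 243.5]
ee_rot: [-0.001, -0.12, 0.993, 0.0]
force: [-0.5, 0.9, 0.3]
grip_width: 85.4
gripper_force: 0.0
wrist [620.6 106.9  74.7  55.3  13.7] 98.1 off slab: [3.2 0.1]
top [618.3 107.7  75.2  55.9  13.8] 99.3 off slab: [1.2 1.5]
brown (array([577.7,  97.7,  62.1,  13.4, -75.6]), 79.4)
red (array([ 613.6, -101.6,   78.8,   56.2,  -23.9]), 16.4)
glue (array([443.1,  81.3,  51. ,  50.4, -89.7]), 63.4)
yel (array([537.2, 185.4,  30.3,  27.7,  89.8]), 47.4)
blk (array([ 532.3, -182.3,   30.7,   28.9,   89.7]), 47.3)
```

View pics/s_end.png

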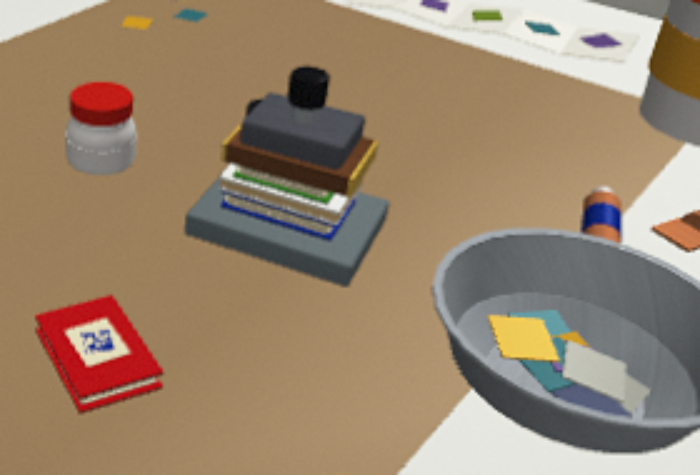

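View pics/wrist_98.png

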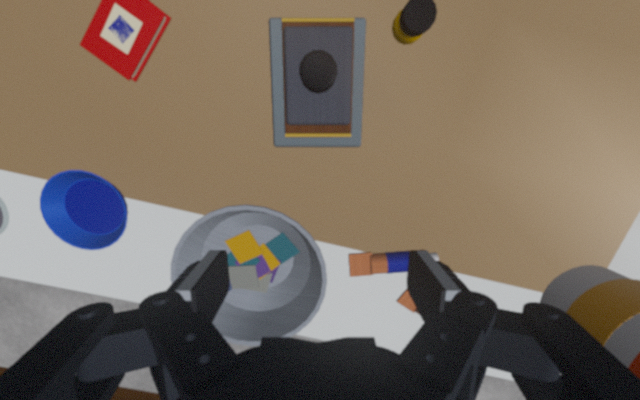

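The scene view shows all five pieces stacked flat in order. The final view shows the weight square on the brown board and the bystanders where they started.

```bash
python3 -c "
from workcell import arm
print(arm.close_job())"
```

```text
the job is handed in; nothing more can be done
None
```

The job is handed in: blue book, white board, green book, brown board and weight are stacked flat and square on the slab, each within about 2–3 mm of its centre. Everything is released after about 39 s, and the red book and pots are where they were; the hand-in gave no verdict.

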